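Set a model house on the sun-study turntable and turn it to the pointer

TASK

Seat the model house fully down on the two pins of the sloping turntable, with its red door on the side of the red arrow mark. Then, with the house on it, turn the turntable until the red arrow points at the yellow pointer at the front of the stand, and let go. Leave the ink bottle and the nearer matchbox where they stand.

Things in the scene. Friction and masses are not known exactly. Their poses are not given: they have to be found in the camera images.
- house_mid (a point): Where to grip the loose wooden model house (110 x 50 mm, 0.2 kg): in its middle, 30 mm above its underside. Its long walls are flat, upright, 50 mm apart, up to 44 mm high; above is a terracotta-coloured pitched roof, ridge at 62 mm, and a brick chimney to 71 mm at the end away from the door. x runs along the house, red door in the gable at -x; y across its 50 mm width; z up.
- house: The whole model house; its origin is the centre of the underside of the house, 30 mm below house_mid, axes the same. Two holes in the underside, 13 mm wide and 18 mm deep, lie on the house's long centre line, 35 mm either side of this point.
- house_door (a point): Red door in the -x gable of the house, 19 mm above the underside and 55 mm from the centre; axes as for house_mid.
- table_top (a point): Centre of the top face of the round aluminium turntable (172 mm across) on its fixed stand. z: its axis, leaning 30 degrees from vertical to the stand's front (lower) side. x, y: in the face, turning with it; the red arrow mark is at the rim at -x. Steel pins, 10 mm thick, 15 mm high, round-tipped, at x = -35 and +35 mm. The house is seated with house's origin at this point, axes alike.
- pointer (a point): Tip of the yellow pointer, fixed on the front, lower edge of the plywood stand's sloping board (210 x 210 mm, 30 degrees), on the side more or less facing the robot; 94 mm from the turntable's axis and no higher than the turntable's face.
- turntable (a joint): Angle of the turntable about its axis, rad: 0 when the red arrow points straight at the yellow pointer; it grows anticlockwise seen from above. Starts between -1.2 and -0.6; stops at -1.6 and 0.8. A light friction (0.1 N m) keeps it where it is left; it can be turned by gripping the seated house.
- ink_bottle: Bystander: dark blue square ink bottle with a black cap, 46 x 46 x 52 mm, loose; origin at the centre of its underside, z up.
- matchbox: Bystander: red and yellow matchbox lying flat near the front of the desk (another, fixed, is far back on the left), 37 x 53 x 16 mm, loose; origin at the centre of its underside, z up.

How it is judged:
By the outcome, as a careful person would: the job done as asked, in the order asked, and still so for the second after the job is handed in, with the robot touching nothing.
It also fails if it takes over 51 s, if anything falls off the work surface, if the arm or the gripper's body presses on something with over 40 N, if the wrist force passes 120 N, or if a joint passes its speed limit or range.

ROBOT

A 6-joint arm with a two-finger parallel gripper is mounted at the origin on a cart in front of the work surface, level with it; the furniture and walls round the work are solid. World frame = base frame: x ahead of the robot, y to its left, z up, the work surface at z = 0. Lengths are in m, angles in rad, forces in N, time in s.
With the tool pointing down it reaches from about 0.35 to 0.725 m from the base axis. Payload 6 kg.
Tool frame: the origin (TCP) lies midway between the tips of the shut fingers; the grasp point (between the pads) lies ctrl.hold_point_z behind it (ctrl.hold_point_z is the distance from the TCP to the grasp point, in m); z points along the fingers, y is the line along which they close (so a half turn about z gives the same grasp; the last joint's range is limited). The gripper opens to 85 mm and grips with 20 to 120 N. Pads are 22 mm wide; open, the fingers measure 114 mm over their backs; the gripper's body (76 mm by 85 mm) begins 54 mm behind the grasp point. The pads swing forward as they close: fully open they stand 13 mm farther back than shut.
Start: joints at [1.44, 0.04, 0.085, 0, -1.615, -0.334], TCP at [0.269, 0.536, 0.231] pointing down, gripper open.
Joint ranges: [-2.56, 2.56], [-1.29, 2.01], [-1.08, 1.49], [-3.29, 1.98], [-2.81, -0.18], [-2.99, 2.99]. Speed limits (rad/s): [2.57, 2.57, 3.01, 3.14, 3.14, 3.14].

INTERFACE

Orientations are given as a unit quaternion [x, y, z, w].
In Python, from bench import status, optics, workorder, ctrl gives the robot as it stands. The module is installed in compiled form; this text tells all that it offers.
- The arm moves only by the tool play_rows, never from a script. Its arguments are lists of equal length, an entry for each row: "dp": the shift along the tool's x, y, z as a fraction of full scale, a list of three; "twist": the turn about the tool's z as a fraction of full scale. A call has exactly 8 rows; each row shifts and turns the commanded pose from where the row before left it, along the tool's axes as they then stand; what a row does not reach is not made up. Full scale, the value 1, is 6 cm for a shift and 90 degrees for a turn. A row lasts 1/8 s, in which the tool goes at most 62.5 mm and 10.7 degrees, less where a joint would pass 70% of its speed; a pose out of reach is approached as far as the arm can. A call with a number of a shift or a turn outside -1 to 1 is refused whole. A call with a gripper value outside its range is refused whole. "grip" is the opening, from 0 (shut) to 1 (fully open), set as the call begins (left out, the last holds). The fingers move at their own pace and stop on an object; "squeeze" is the grip in N (left out, the last holds). Time passes only in rows, so rows that do not move let the fingers close, or fill a call up. It gives the time, the measured TCP pose, the force, the opening and the grip force at its end, in the units of the state.
- status.state(): the state, without advancing time (a new reading comes with each control period).
- optics.camera(name): name is "scene" or "top" or "wrist"; returns the picture (420x560x3 uint8, blue, green, red); there is no depth.
- optics.camera_params(name): a dict with "fx", "fy", "cx", "cy" (pixels), "rvec" (rotation vector, rad) and "tvec" (3), from world to camera coordinates, as OpenCV has them. Camera axes: x right, y down, z forward; pixel columns grow to the right and rows downward; lengths in m; the calibration is good to about 2 mm. A picture is of the moment at which its call begins: read the wrist's pose just before it. camera_params takes no time and is no camera call; for the wrist camera it gives the pose at the moment of the call.
- workorder.sign_off(): hands the job in; it is judged then, once.
The state is a dict: "clock": time; "q": joint angles; "joint_vel": joint speeds; "tau": joint torques, N m; "tcp_pos": TCP position; "eef_rot": TCP orientation; "wrist_force": force on the tool from outside, world axes, zero at the start; "ft_torque": the same for the moment, N m; "opening": finger opening in m; "grip_force": force on a finger pad.
Only numpy, scipy, OpenCV 4.12 (cv2) and the standard library are available. Lean on these libraries where they do the work, as an engineer would, in place of code of your own. Each camera call takes 0.05 s, during which the arm holds its last target. There are 200 camera calls.

## Working session

There is one attempt and no reset: what is moved stays moved. The work goes in short steps, Python scripts to look and compute and a tool call to move; the robot and the scene stay as the last step left them, time stands still between calls to the robot, and variables do not carry over. Pictures are saved under pics/ and viewed, at most 10 in all, crops included, and the job is handed in when it is done.

Besides the shell and the picture viewer there is one more tool, called by a JSON object that holds its "fn" and its "kwargs", one argument or row to a line. play_rows: Moves the arm, as the interface text tells. Shift numbers are shares of 6 cm and turn numbers shares of 90 degrees, none past 1 either way. Its arguments: {"type":"object","properties":{"dp":{"type":"array","items":{"type":"array","items":{"type":"number"}}},"twist":{"type":"array","items":{"type":"number"}},"grip":{"type":"number"},"squeeze":{"type":"number"}},"required":["dp","twist"]}

```bash
mkdir -p pics; cat > h.py <<'E'
import numpy as np, cv2
from scipy.spatial.transform import Rotation as R
from bench import status, optics, workorder, ctrl
def P(n):
    c=optics.camera_params(n); K=np.array([[c['fx'],0,c['cx']],[0,c['fy'],c['cy']],[0,0,1.]])
    return K,np.array(c['rvec'],float).ravel(),np.array(c['tvec'],float).ravel()
def proj(n,X):
    K,r,t=P(n); return cv2.projectPoints(np.array(X,float).reshape(-1,1,3),r,t,K,None)[0].reshape(-1,2)
def ray(n,uv):
    K,r,t=P(n); M=R.from_rotvec(r).as_matrix(); d=M.T@np.linalg.solve(K,[uv[0],uv[1],1]); return -M.T@t,d
def atz(n,uv,z):
    o,d=ray(n,uv); return o+d*(z-o[2])/d[2]
E
python3 - <<'E'
from h import *
a=optics.camera('scene');b=optics.camera('top')
cv2.imwrite('pics/s0.png',cv2.resize(a,(800,600),interpolation=cv2.INTER_CUBIC));cv2.imwrite('pics/t0.png',cv2.resize(b,(800,600),interpolation=cv2.INTER_CUBIC))
for n in('scene','top'):
    o,d=ray(n,(280,210));print(n,o.round(3),d.round(3),P(n)[0][0,0])
s=status.state();print(s,ctrl.hold_point_z)
E
```

```text
scene [-0.023 -0.588  1.055] [ 0.418  0.488 -0.767] 520.2937224685554
top [0.406 0.006 0.905] [ 0.18   0.008 -0.984] 387.36952190752226
{'clock': 0.1, 'q': array([ 1.43970312e+00,  4.07585384e-02,  8.39066497e-02, -4.02819664e-04,
       -1.61549074e+00, -3.33720895e-01]), 'joint_vel': array([-0.00045985, -0.00165923,  0.00195439,  0.00020557, -0.00088444,
        0.00147332]), 'tau': array([-4.24431637e-03, -3.69348586e+01,  3.48282766e+01,  6.95177883e+00,
       -4.50919018e-03,  4.10399267e-06]), 'tcp_pos': array([0.26874679, 0.53611884, 0.23037373]), 'eef_rot': array([ 9.73116548e-01, -2.30311845e-01, -1.21986917e-04,  7.89536542e-04]), 'wrist_force': array([-0.105121  ,  0.29673276,  0.40780857]), 'ft_torque': array([0.02267684, 0.01703459, 0.02997381]), 'grip_force': 0.0, 'opening': 0.08563315610025027} 0.0187
```

View pics/s0.png

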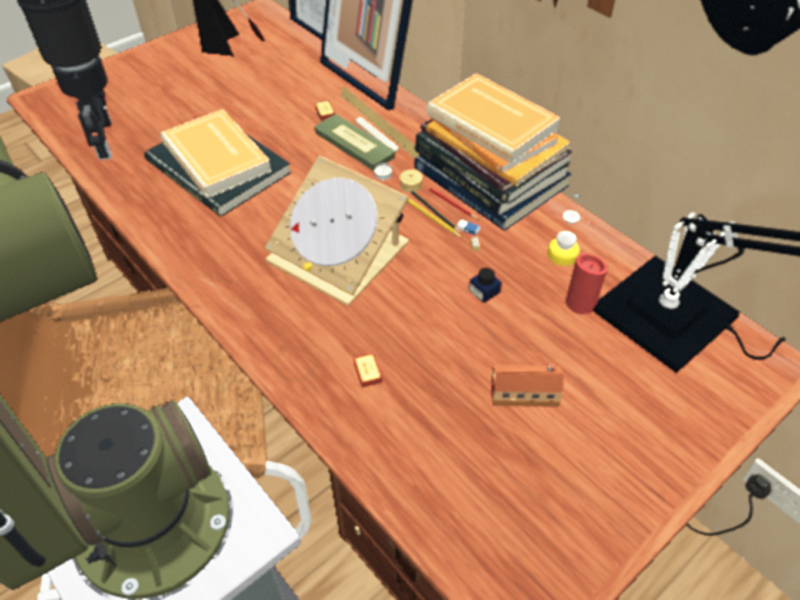

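View pics/t0.png

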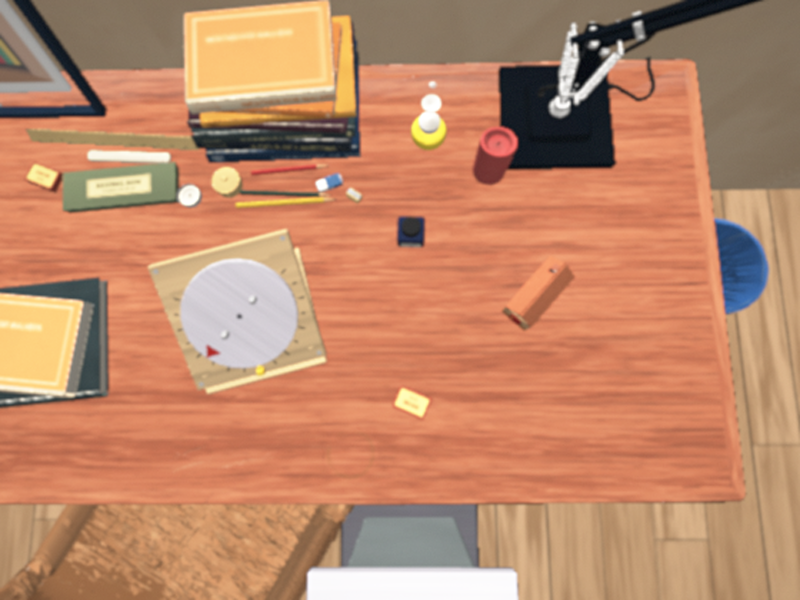

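```bash
python3 - <<'E'
from h import *
a=optics.camera('scene');b=optics.camera('top')
cv2.imwrite('pics/a.npy.png',a);cv2.imwrite('pics/b.npy.png',b)
def c(im,x,y,w,h,s): return cv2.resize(im[y:y+h,x:x+w],None,fx=s,fy=s,interpolation=cv2.INTER_CUBIC)
# crops 100x75 at x4 -> 400x300
m=np.vstack([np.hstack([c(b,330,170,100,75,4),c(a,325,240,100,75,4)]),np.hstack([c(b,100,155,133,100,3)[:300,:399],np.zeros((300,1,3),np.uint8),c(a,180,108,133,100,3)[:300,:400],np.zeros((300,1,3),np.uint8)])])
cv2.imwrite('pics/m1.png',m);print(m.shape)
E
```

```text
(600, 800, 3)
```

View pics/m1.png

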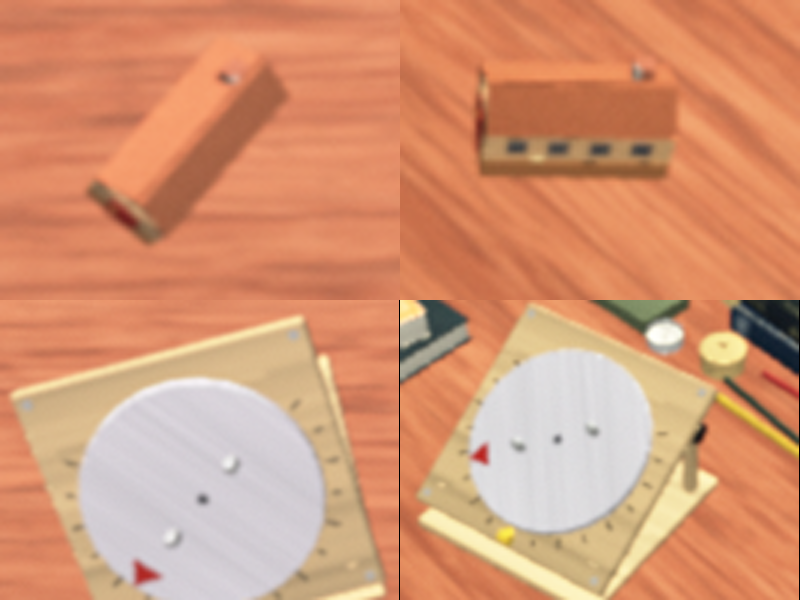

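```bash
python3 - <<'E'
from h import *
from scipy.optimize import least_squares
c4=lambda x,y,ox,oy:((x+.5)/4-.5+ox,(y+.5)/4-.5+oy)
c3=lambda x,y,ox,oy:((x+.5)/3-.5+ox,(y+.5)/3-.5+oy)
T=[c3(203,199,100,155),c3(171,238,100,155),c3(231,164,100,155),(181.7,258.5)]
S=[c3(157,139,180,108),c3(118,144,180,108),c3(193,128,180,108),c3(105,235,180,108)]
def tri(t,s):
    o1,d1=ray('top',t);o2,d2=ray('scene',s)
    k=np.linalg.lstsq(np.c_[d1,-d2],o2-o1,rcond=None)[0];p,q=o1+d1*k[0],o2+d2*k[1]
    return (p+q)/2,np.linalg.norm(p-q)
for t,s in zip(T,S):print(tri(t,s))
def pts(p):
    Rs=R.from_euler('z',p[3])*R.from_euler('y',-np.pi/6);Rt=Rs*R.from_euler('z',p[4])
    return np.vstack([p[:3],p[:3]+Rt.apply([[-.035,0,.0135],[.035,0,.0135]]),p[:3]+Rs.apply([-.094,0,p[5]])])
f=lambda p:np.r_[(proj('top',pts(p))-T).ravel(),(proj('scene',pts(p))-S).ravel(),(p[5]+.003)*500]
r=least_squares(f,[.45,.25,.09,0,-.9,-.003]);print(r.x.round(4),r.fun.round(1))
# house
A=atz('scene',c4(82,177,325,240),0);B=atz('scene',c4(268,177,325,240),0);print(A,B,np.linalg.norm(A-B))
x=(B-A)/np.linalg.norm(B-A);y=np.array([-x[1],x[0],0]);M=(A+B)/2+.025*y;print('house',M,np.arctan2(x[1],x[0]))
for uv in((95,188),(150,242),(288,95)):
    q=atz('top',c4(*uv,330,170),.044)-M;print(uv,q@x,q@y)
print('ridge',[((atz('top',c4(*uv,330,170),.062)-M)@x,(atz('top',c4(*uv,330,170),.062)-M)@y) for uv in ((145,205),(258,62))])
E
```

```text
(array([0.53306183, 0.25368204, 0.09304839]), np.float64(0.0003290488197521227))
(array([0.50640182, 0.27705966, 0.08677036]), np.float64(0.0004496237178551613))
(array([0.55541842, 0.2297884 , 0.10958106]), np.float64(0.00040590589386997654))
(array([0.45612135, 0.23437489, 0.03832925]), np.float64(0.0011737164759112642))
[ 0.5354  0.2543  0.0889  0.253  -0.9385 -0.0025] [ 0.3 -0.7  0.2  0.6 -0.2  0.8 -0.3 -0.6  0.7  0.6 -0.5 -0.3 -0.8  0.
  0.7 -0.6  0.3]
[ 0.51991463 -0.19024914  0.        ] [ 0.60266807 -0.26251718  0.        ] 0.10986719533012354
house [ 0.57773575 -0.20755282  0.        ] -0.7178625927742353
(95, 188) -0.060166004662931725 0.022294228352343112
(150, 242) -0.06411367629843702 -0.019884994625126124
(288, 95) 0.05205794393369158 -0.026780710663920487
ridge [(np.float64(-0.05417497615540214), np.float64(-0.00374355016010438)), (np.float64(0.049537874611005055), np.float64(-0.0012082541505701277))]
```

{"fn": "play_rows", "kwargs": {
  "dp": [
    [0.63,0.55,0],
    [0.63,0.55,0],
    [0.63,0.55,0],
    [0.63,0.55,0],
    [0.63,0.55,0],
    [0.63,0.55,0],
    [0.63,0.55,0],
    [0.63,0.55,0]
  ],
  "twist": [0,0,0,0,0,0,0,0],
  "grip": 1
}}

```text
clock: 1.2
tcp_pos: [0.4211, 0.1632, 0.2314]
eef_rot: [0.973, -0.23, 0.0, -0.0]
wrist_force: [0.4, 0.2, 0.1]
opening: 0.0854
grip_force: 0.0
```

{"fn": "play_rows", "kwargs": {
  "dp": [
    [0.63,0.55,0],
    [0.63,0.55,0],
    [0.63,0.55,0],
    [0.63,0.55,0],
    [0.63,0.55,0],
    [0.63,0.55,0],
    [0.63,0.55,0],
    [0,0,0]
  ],
  "twist": [0,0,0,0,0,0,0.08,0.08]
}}

```text
clock: 2.2
tcp_pos: [0.554, -0.1631, 0.2297]
eef_rot: [0.935, -0.354, -0.001, 0.001]
wrist_force: [-0.3, -0.2, -0.2]
opening: 0.0856
grip_force: 0.0
```

```bash
python3 - <<'E'
from h import *
s=status.state();print(s['clock'],s['tcp_pos'],s['q'].round(2),R.from_quat(s['eef_rot']).as_matrix().round(3))
c=optics.camera('wrist');cv2.imwrite('pics/w1.png',c)
o,d=ray('wrist',(280,210));print(o,d)
E
```

```text
2.2 [ 0.55397763 -0.16312979  0.22968613] [ 0.06 -0.02  0.02  0.   -1.61  0.79] [[ 0.749 -0.663 -0.003]
 [-0.663 -0.749 -0.   ]
 [-0.002  0.002 -1.   ]]
[ 0.61054184 -0.21197839  0.37230256] [-0.24465557  0.21094123 -0.94664327]
```

View pics/w1.png

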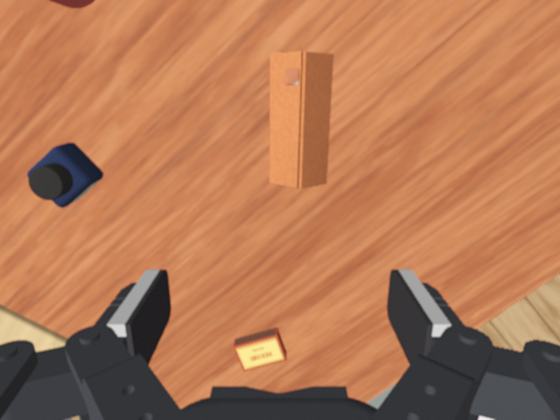

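```bash
python3 - <<'E'
from h import *
s=status.state()
a=atz('wrist',(303.5,52),.062);b=atz('wrist',(298.5,187),.062);print(a,b,np.linalg.norm(a-b),(a+b)/2,np.arctan2(*(a-b)[[1,0]]))
q=[atz('wrist',p,.044) for p in((270,54),(332,55),(327,184),(271,185))]
print(np.mean(q,0),[np.linalg.norm(q[i]-q[i-1]).round(4) for i in range(4)],[np.arctan2(*(q[i]-q[j])[[1,0]]) for i,j in((0,3),(1,2))])
T=R.from_quat(s['eef_rot']).as_matrix();M=((a+b)/2+np.mean(q,0))/2;M[2]=0
print('tool delta',T.T@(M-s['tcp_pos']),np.arctan2(T[1,0],T[0,0]))
E
```

```text
[ 0.6145415  -0.24183841  0.062     ] [ 0.53537597 -0.16853564  0.062     ] 0.10789104863559683 [ 0.57495874 -0.20518702  0.062     ] -0.7469647850923026
[ 0.57358755 -0.20434826  0.044     ] [np.float64(0.1107), np.float64(0.0507), np.float64(0.109), np.float64(0.0507)] [np.float64(-0.726028706421171), np.float64(-0.7257230740290003)]
tool delta [0.04415129 0.01798636 0.23003165] -0.7280143656447903
```

{"fn": "play_rows", "kwargs": {
  "dp": [
    [0.37,0.15,0.5],
    [0.37,0.15,0.8],
    [0,0,0.8],
    [0,0,0.8],
    [0,0,0.5],
    [0,0,0.26],
    [0,0,0],
    [0,0,0]
  ],
  "twist": [0,0,0,0,0,0,0,0]
}}

```text
clock: 3.25
tcp_pos: [0.5767, -0.2031, 0.0137]
eef_rot: [0.937, -0.35, 0.001, -0.0]
wrist_force: [-0.1, 0.1, -0.3]
opening: 0.0856
grip_force: 0.0
```

{"fn": "play_rows", "kwargs": {
  "dp": [
    [0,0,0],
    [0,0,0],
    [0,0,0],
    [0,0,0],
    [0,0,0],
    [0,0,0],
    [0,0,0],
    [0,0,0]
  ],
  "twist": [0,0,0,0,0,0,0,0],
  "grip": 0,
  "squeeze": 30
}}

```text
clock: 4.25
tcp_pos: [0.5759, -0.2034, 0.0132]
eef_rot: [0.937, -0.35, 0.001, 0.0]
wrist_force: [-3.3, 0.4, 6.4]
opening: 0.0508
grip_force: 30.3
```

{"fn": "play_rows", "kwargs": {
  "dp": [
    [0,0,-0.5],
    [0,0,-0.9],
    [0,0,-0.9],
    [0,0,-0.7],
    [-0.4,-0.42,0],
    [-0.56,-0.59,0],
    [-0.56,-0.59,0],
    [-0.56,-0.59,0]
  ],
  "twist": [0,0,0,0,0,0,0,0]
}}

```text
clock: 5.25
tcp_pos: [0.5672, -0.0203, 0.1911]
eef_rot: [0.937, -0.351, -0.0, -0.0]
wrist_force: [1.0, -0.0, -1.7]
opening: 0.0505
grip_force: 31.9
```

{"fn": "play_rows", "kwargs": {
  "dp": [
    [-0.56,-0.59,0],
    [-0.56,-0.59,0],
    [-0.56,-0.59,0],
    [-0.56,-0.59,0],
    [-0.36,-0.38,0],
    [0,0,0],
    [0,0,0.2],
    [0,0,0]
  ],
  "twist": [0,0,0,0,0,0.023,0,0],
  "squeeze": 22
}}

```text
clock: 6.25
tcp_pos: [0.5573, 0.2033, 0.1777]
eef_rot: [0.93, -0.368, -0.001, 0.001]
wrist_force: [0.0, 0.3, -1.9]
opening: 0.0507
grip_force: 31.9
```

```bash
python3 - <<'E'
from h import *
s=status.state();print(s['clock'],s['tcp_pos'],s['wrist_force'])
C=np.array([.5354,.2543,.0889]);Rs=R.from_euler('z',.253)*R.from_euler('y',-np.pi/6)
T=R.from_quat(s['eef_rot']).as_matrix();print('heading',np.arctan2(T[1,0],T[0,0]))
g=s['tcp_pos']-.0132*np.array([0,0,1]) # underside centre
l=Rs.inv().apply(g-C);print('stand coords',l)
# gauge: draw over top and scene
A=optics.camera('top');B=optics.camera('scene')
m=[]
for n,im in(('top',A),('scene',B)):
    im=im.copy();
    u=proj(n,g)[0].astype(int);x,y=max(u[0]-67,0),max(u[1]-75,0);m.append(cv2.resize(im[y:y+150,x:x+133],(399,450),interpolation=cv2.INTER_CUBIC));print(n,x,y)
cv2.imwrite('pics/m2.png',np.hstack(m))
E
```

```text
6.25 [0.5572746  0.20332727 0.17766726] [ 0.04922877  0.34318824 -1.92095503]
heading -0.7530328006131906
stand coords [ 0.04507494 -0.05482548  0.06123353]
top 115 128
scene 182 64
```

View pics/m2.png

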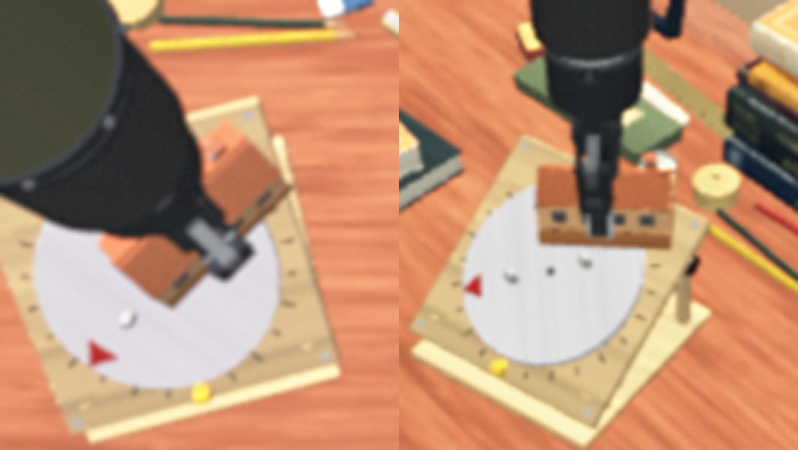

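{"fn": "play_rows", "kwargs": {
  "dp": [
    [0.21,0.17,0],
    [0,0,0.4],
    [0,0,0.3],
    [0,0,0],
    [0,0,0],
    [0,0,0.05],
    [0,0,0.05],
    [0,0,0]
  ],
  "twist": [0,0,0,0,0,0,0,0],
  "grip": 0,
  "squeeze": 20
}}

```text
clock: 7.35
tcp_pos: [0.56, 0.1884, 0.1314]
eef_rot: [0.93, -0.367, -0.0, 0.0]
wrist_force: [-0.3, -0.8, -1.6]
opening: 0.0507
grip_force: 31.9
```

{"fn": "play_rows", "kwargs": {
  "dp": [
    [0,0,0.05],
    [0,0,0.05],
    [0,0,0.05],
    [0,0,0],
    [0,0,0],
    [0,0,0],
    [0,0,0],
    [0,0,0]
  ],
  "twist": [0,0,0,0,0,0,0,0]
}}

```text
clock: 8.35
tcp_pos: [0.5615, 0.1877, 0.1278]
eef_rot: [0.93, -0.367, 0.003, -0.001]
wrist_force: [-6.8, -4.6, 15.8]
opening: 0.0504
grip_force: 32.4
```

{"fn": "play_rows", "kwargs": {
  "dp": [
    [0,0,0.05],
    [0,0,0.05],
    [0,0,0.05],
    [0,0,0],
    [0,0,0],
    [0,0,0],
    [0,0,0],
    [0,0,0]
  ],
  "twist": [0,0,0,0,0,0,0,0],
  "grip": 0.55,
  "squeeze": 20
}}

```text
clock: 9.35
tcp_pos: [0.5616, 0.1864, 0.1253]
eef_rot: [0.93, -0.367, 0.004, -0.001]
wrist_force: [-25.3, -10.3, 41.5]
opening: 0.0507
grip_force: 40.3
```

```bash
python3 - <<'E'
from h import *
s=status.state();print(s['tcp_pos'],s['wrist_force'],s['ft_torque'],R.from_quat(s['eef_rot']).as_matrix()[:,2])
A=optics.camera('top');B=optics.camera('scene')
m=[cv2.resize(im[y:y+150,x:x+133],(399,450),interpolation=cv2.INTER_CUBIC) for im,x,y in((A,115,128),(B,182,80))]
cv2.imwrite('pics/m3.png',np.hstack(m))
E
```

```text
[0.56157597 0.18638936 0.12525636] [-25.27468448 -10.33846384  41.51680346] [-2.9681894   7.70369854 -0.34730271] [ 0.00870124 -0.00164353 -0.99996079]
```

View pics/m3.png

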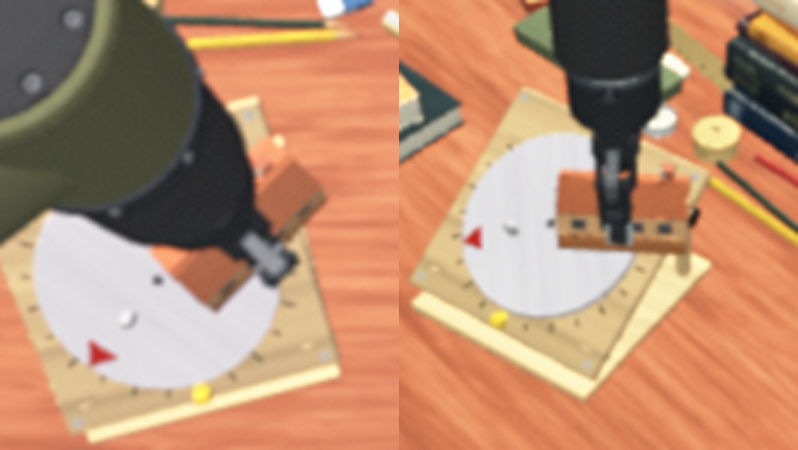

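{"fn": "play_rows", "kwargs": {
  "dp": [
    [0,0,-0.3],
    [0,0,-0.4],
    [-0.5,0.03,0],
    [-0.59,0.03,0],
    [0,0,0],
    [0,0,0],
    [0,0,0],
    [0,0,0]
  ],
  "twist": [0,0,0,0,0,0,0,0],
  "grip": 0,
  "squeeze": 20
}}

```text
clock: 10.45
tcp_pos: [0.5103, 0.23, 0.1554]
eef_rot: [0.93, -0.368, -0.0, 0.0]
wrist_force: [0.1, 0.5, -2.7]
opening: 0.0508
grip_force: 39.4
```

```bash
python3 - <<'E'
from h import *
s=status.state();print(s['tcp_pos'],s['wrist_force'])
A=optics.camera('top');B=optics.camera('scene')
m=[cv2.resize(im[y:y+150,x:x+133],(399,450),interpolation=cv2.INTER_CUBIC) for im,x,y in((A,100,128),(B,170,80))]
cv2.imwrite('pics/m4.png',np.hstack(m))
E
```

```text
[0.51026941 0.22998807 0.15541842] [ 0.08520213  0.48881611 -2.67230752]
```

View pics/m4.png

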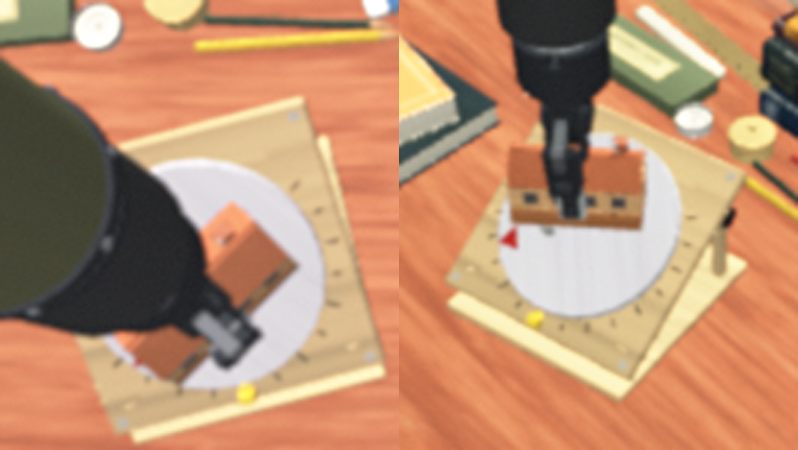

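{"fn": "play_rows", "kwargs": {
  "dp": [
    [0,0,0.4],
    [0,0,0.2],
    [0,0,0.04],
    [0,0,0.03],
    [0,0,0.03],
    [0,0,0],
    [0,0,0],
    [0,0,0]
  ],
  "twist": [0,0,0,0,0,0,0,0]
}}

```text
clock: 11.55
tcp_pos: [0.5097, 0.2296, 0.1146]
eef_rot: [0.93, -0.368, 0.0, 0.001]
wrist_force: [-6.0, -4.2, 3.7]
opening: 0.0504
grip_force: 39.9
```

{"fn": "play_rows", "kwargs": {
  "dp": [
    [0,0,0],
    [0,0,0],
    [0,0,0],
    [0,0,0],
    [-0.05,0,0.1],
    [-0.05,0,0.1],
    [0,0,0.1],
    [0,0,0]
  ],
  "twist": [0,0,0,0,0,0,0,0],
  "grip": 0.65
}}

```text
clock: 12.55
tcp_pos: [0.5064, 0.2291, 0.1035]
eef_rot: [0.93, -0.368, 0.003, 0.004]
wrist_force: [-22.8, -25.4, 37.1]
opening: 0.0554
grip_force: 39.3
```

```bash
python3 - <<'E'
from h import *
s=status.state();print(s['tcp_pos'],s['wrist_force'])
A=optics.camera('wrist');B=optics.camera('scene')
cv2.imwrite('pics/w_5.png',A)
m=[cv2.resize(A,(400,300)),cv2.resize(B[80:180,180:313],(400,300),interpolation=cv2.INTER_CUBIC)]
cv2.imwrite('pics/m5.png',np.hstack(m))
E
```

```text
[0.50636268 0.22908811 0.10349486] [-22.8179778  -25.44151287  37.05980319]
```

View pics/m5.png

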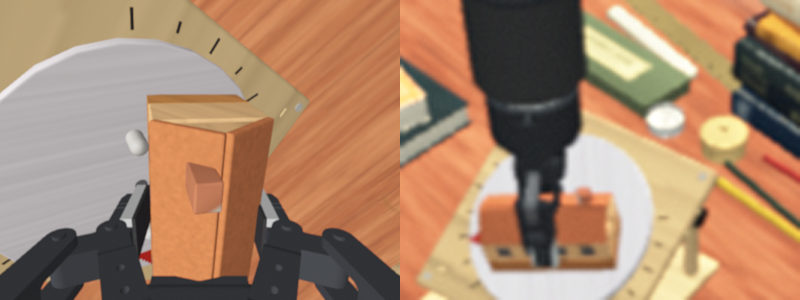

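{"fn": "play_rows", "kwargs": {
  "dp": [
    [0,0,-0.06],
    [0,0,-0.06],
    [0,0,0],
    [0,0,0],
    [0,0,0],
    [0,0,0],
    [0,0,0],
    [0,0,0]
  ],
  "twist": [0,0,0,0,0,0,0,0],
  "grip": 0.67
}}

```text
clock: 13.65
tcp_pos: [0.5057, 0.2316, 0.1044]
eef_rot: [0.93, -0.368, 0.001, 0.002]
wrist_force: [-7.1, -13.0, 8.8]
opening: 0.0573
grip_force: 11.0
```

{"fn": "play_rows", "kwargs": {
  "dp": [
    [0,0,0],
    [0,0,0],
    [0,0,0.05],
    [0,0,0.05],
    [0,0,0],
    [0,0,0],
    [0,0,0],
    [0,0,0]
  ],
  "twist": [0,0,0,0,0,0,0,0],
  "grip": 0.72
}}

```text
clock: 14.65
tcp_pos: [0.5052, 0.2334, 0.0981]
eef_rot: [0.93, -0.367, 0.0, 0.001]
wrist_force: [-7.0, -7.8, 9.4]
opening: 0.0615
grip_force: 11.5
```

{"fn": "play_rows", "kwargs": {
  "dp": [
    [0,0,-0.02],
    [0,0,0],
    [0,0,0],
    [0,0,0],
    [0,0,0],
    [0,0,0],
    [0,0,0],
    [0,0,0]
  ],
  "twist": [0,0,0,0,0,0,0,0],
  "grip": 0,
  "squeeze": 30
}}

```text
clock: 15.65
tcp_pos: [0.5052, 0.2333, 0.0988]
eef_rot: [0.93, -0.367, 0.0, 0.001]
wrist_force: [-7.1, -8.3, 7.0]
opening: 0.0601
grip_force: 29.6
```

{"fn": "play_rows", "kwargs": {
  "dp": [
    [0,0,-0.1],
    [0,0,-0.2],
    [0,0,-0.3],
    [0,0,-0.2],
    [0,0,0],
    [0,0,0],
    [0,0,0],
    [0,0,0]
  ],
  "twist": [0,0,0,0,0,0,0,0],
  "squeeze": 40
}}

```text
clock: 16.65
tcp_pos: [0.5054, 0.2344, 0.1456]
eef_rot: [0.93, -0.367, -0.0, 0.0]
wrist_force: [-0.3, 0.3, -1.8]
opening: 0.0527
grip_force: 41.5
```

```bash
python3 - <<'E'
from h import *
s=status.state();print(s['tcp_pos'],s['wrist_force'])
W=optics.camera('wrist');A=optics.camera('top');B=optics.camera('scene')
K,r,t=P('wrist');np.savez('w6.npz',K=K,r=r,t=t,tcp=s['tcp_pos'],q=s['eef_rot'])
for n,i in(('w6',W),('t6',A),('s6',B)):cv2.imwrite(f'pics/{n}.png',i)
m=np.hstack([cv2.resize(W[60:420,80:480],(400,360)),cv2.resize(B[70:190,180:313],(399,360),interpolation=cv2.INTER_CUBIC)])
m2=cv2.resize(A[150:230,80:280],(600,240),interpolation=cv2.INTER_CUBIC)
cv2.imwrite('pics/m6.png',np.vstack([m,np.hstack([m2,np.zeros((240,199,3),np.uint8)])]))
E
```

```text
[0.50540924 0.23443121 0.1455995 ] [-0.34967707  0.30253404 -1.82749031]
```

View pics/m6.png

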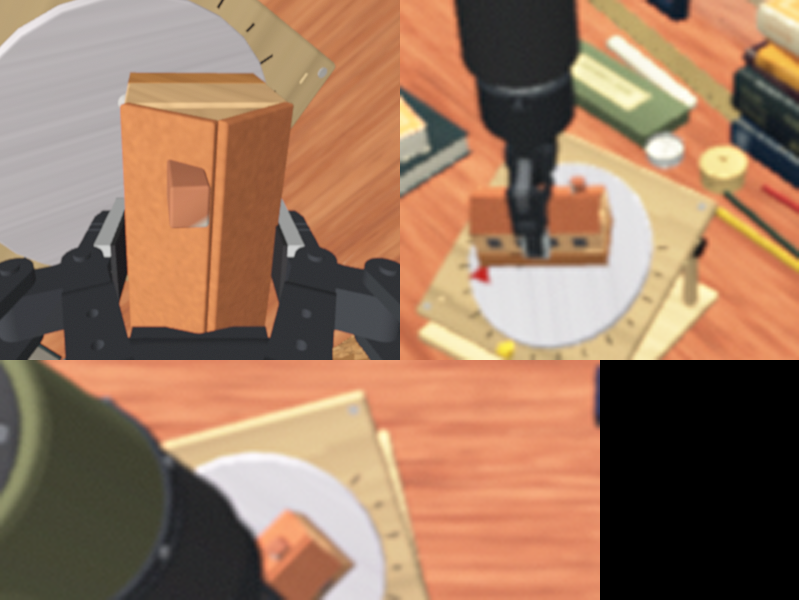

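```bash
cat > fit.py <<'E'
from h import *
from scipy.optimize import least_squares
def fit(npz,uv,X,w=None):
    d=np.load(npz);T=R.from_quat(d['q'])
    hd=-.752
    R0=R.from_euler('z',hd)*R.from_euler('y',-.3)
    g0=d['tcp']+[0,0,.0187]-R0.apply([0,0,.036])
    f=lambda p:(cv2.projectPoints((R.from_rotvec(p[3:])*R0).apply(X)+g0+p[:3],d['r'],d['t'],d['K'],None)[0].reshape(-1,2)-uv).ravel()
    r=least_squares(f,np.zeros(6),loss='soft_l1',f_scale=3);Rh=R.from_rotvec(r.x[3:])*R0;o=g0+r.x[:3]
    return o,Rh,r.fun.round(1),d
C=np.array([.5354,.2543,.0889]);Rs=R.from_euler('z',.253)*R.from_euler('y',-np.pi/6)
E
python3 - <<'E'
from fit import *
X=np.array([(55,25,0),(55,-25,0),(55,26,43.5),(55,-26,43.5),(55,0,62),(-55,0,62)])/1000
uv=[(210,132),(338,133),(200,164),(372,163),(298,182),(286,392)]
o,Rh,f,d=fit('w6.npz',np.array(uv,float),X);print(o,f)
print('ypr',Rh.as_euler('ZYX',degrees=True));T=R.from_quat(d['q']);print('tcp in house',Rh.inv().apply(d['tcp']-o),Rh.inv().apply(d['tcp']-o-T.apply([0,0,.0187])))
# theta recheck from arrow in scene & top
p=lambda th,z=0,r=.076:C+(Rs*R.from_euler('z',th)).apply([-r,0,z])
for n,fn in(('scene','s6'),('top','t6')):
    I=cv2.imread(f'pics/{fn}.png').astype(int);a=proj(n,p(-.94))[0]
    m=(I[...,2]>150)&(I[...,1]<70)&(I[...,0]<70);v,u=np.nonzero(m);k=np.hypot(u-a[0],v-a[1])<25;print(n,a,k.sum(),u[k].mean() if k.any() else 0,v[k].mean() if k.any() else 0)
Rt=Rs*R.from_euler('z',-.9385);print('table ypr',Rt.as_euler('ZYX',degrees=True))
E
```

```text
[0.50644983 0.23404834 0.09754914] [ 18.1  -3.4  -5.4  -4.5  21.1  -0.1 -12.8  -0.3  -0.5   2.5   0.2   4.6]
ypr [-44.48534093 -10.5456674    4.97681035]
tcp in house [0.00780053 0.00365983 0.0472845 ] [0.0112232  0.00527041 0.06559792]
scene [206.4790546  159.88941692] 10 206.7 160.9
top [146.92591628 246.04088139] 0 0 0
table ypr [-43.10974075 -17.18748294  24.97293   ]
```

```bash
python3 - <<'E'
from fit import *
g=cv2.imread('pics/w6.png',0)
uv=np.array([(210,132),(338,133),(200,164),(372,163),(298,182),(286,392)],np.float32)
s=cv2.cornerSubPix(g,uv.reshape(-1,1,2).copy(),(6,6),(-1,-1),(3,40,.01)).reshape(-1,2);print(s.round(1).tolist())
d=np.load('w6.npz');T=R.from_quat(d['q']);print(d['K'][0,0])
I=cv2.imread('pics/w6.png')
for v in(126,130,134,138,144,150,156,162,168):
    S=cv2.cvtColor(I,cv2.COLOR_BGR2HSV)[v,:,1].astype(int);print(v,S[196:236:2],'|',S[326:384:3])
def model(p):
    Rh=R.from_euler('ZYX',[p[0],p[1],p[2]]);o=d['tcp']+T.apply([p[3],p[4],p[5]])
    X=np.array([(.055,.025,0),(.055,-.025,0),(p[6],p[7],p[8]),(p[6],-p[7],p[8]),(p[6],0,.062),(-p[6],0,.062)])
    return cv2.projectPoints(Rh.apply(X)+o,d['r'],d['t'],d['K'],None)[0].reshape(-1,2)
p0=[-.752,-.3,.08,0,0,.02,.055,.0255,.044]
w=np.array([0.02,.3,.3,.02,.003,.02,.002,.0015,.002])
f=lambda p:np.r_[(model(p)-uv).ravel()/2,(p-p0)/w]
r=least_squares(f,p0);print(r.x.round(4),(model(r.x)-uv).round(1).tolist())
E
```

```text
[[210.1999969482422, 131.8000030517578], [338.0, 133.0], [198.8000030517578, 166.3000030517578], [373.3999938964844, 164.89999389648438], [296.3999938964844, 180.5], [285.0, 391.5]]
374.5975453537104
126 [7 9 7 7 9 9 7 6 7 7 6 7 7 7 7 7 7 7 7 7] | [ 6  7  7  7  7 64 94 93 91 91 91 93 91 91 91 93 91 92 94 93]
130 [ 7  7  9  9  9  7  7 10  9 10  7  7  6  7  6  6  6  7  6  6] | [ 6  9  6  9  6 16 94 91 94 93 94 93 92 92 91 90 94 94 94 93]
134 [  7   9   9   7   7   7  13 114 160 158 158 160 158 159 158 159 159 160
 160 159] | [138 143 139  39   7   7  78  92  94  93  93  91  92  92  92  92  92  95
  93  95]
138 [  7   7   7   7   6   7  40 151 159 159 157 156 159 155 157 157 155 157
 158 158] | [158 156 158 160 120  17  34  92  93  92  92  92  93  92  94  94  95  94
  95  85]
144 [  7   7   7   7   7  13  93 113 108 109 111 110 110 110 110 110 110 111
 110 112] | [115 116 115 117 115 115 120  91  91  93  93  94  89  93  92  94  95  93
  93  96]
150 [  7   7   7   7   6  46 104 110 109 109 110 109 108 107 107 108 107 107
 107 106] | [109 109 109 110 108 109 111 108 110 102  91  92  93  94  94  94  94  94
  94  94]
156 [  6   6   9   9  19  87 109 107 108 109 107 108 107 109 109 109 110 110
 108 108] | [110 110 110 109 109 109 110 109 107 107 110 108  94  93  94  94  95  95
  94  94]
162 [  7   9   8  10  56 122 130 124 117 111 108 107 105 104 105 104 104 105
 105 104] | [103 103 104 106 106 104 104 106 108 105 109 116 130 140 126 103  93  92
  92  95]
168 [  7   7 102 152 151 149 151 149 150 151 152 153 156 156 156 156 156 157
 151 143] | [109 109 109 112 120 132 146 159 157 159 157 158 158 158 157 159  95  95
  95  94]
[-0.7704 -0.2667  0.1139  0.0029 -0.0027  0.0477  0.0599  0.0302  0.0458] [[11.1, -3.0], [-9.5, -6.5], [2.5, 1.9], [-0.5, -2.8], [-2.3, 4.1], [-0.8, 4.8]]
```

```bash
python3 - <<'E'
from fit import *
d=np.load('w6.npz');T=R.from_quat(d['q'])
uv=np.array([(210,132),(338,133),(199.5,165),(373,164),(297.5,181.5),(286,392),(205,162),(361,161)],float)
def model(p):
    Rh=R.from_euler('ZYX',p[:3]);o=d['tcp']+T.apply(p[3:6]);e,w,z=p[6:9]
    X=np.array([(.055,.025,0),(.055,-.025,0),(e,w,z),(e,-w,z),(e,0,.062),(-e,0,.062),(.055,.025,.042),(.055,-.025,.042)])
    Rc=R.from_rotvec(p[12:15])*R.from_rotvec(d['r']);t=Rc.apply(R.from_rotvec(d['r']).inv().apply(d['t']))+p[9:12]
    return cv2.projectPoints(Rh.apply(X)+o,Rc.as_rotvec(),t,d['K'],None)[0].reshape(-1,2)
p0=np.r_[-.752,-.3,.08,0,0,.02,.056,.0265,.043,np.zeros(6)]
w=np.r_[0.02,.3,.3,.02,.004,.02,.001,.001,.002,[.003]*3,[.01]*3]
f=lambda p:np.r_[(model(p)-uv).ravel()/2,(p-p0)/w]
r=least_squares(f,p0);print(r.x.round(4),(model(r.x)-uv).round(1).tolist());print(np.degrees(r.x[:3]))
cov=np.linalg.inv(r.jac.T@r.jac);print(np.sqrt(np.diag(cov))[:6].round(4))
Rh=R.from_euler('ZYX',r.x[:3]);print('hold pt in house',Rh.inv().apply(-T.apply(r.x[3:6])-T.apply([0,0,.0187])))
E
```

```text
[-7.645e-01 -2.336e-01  1.020e-01  4.700e-03 -1.300e-03  4.130e-02
  5.650e-02  2.930e-02  4.610e-02 -7.000e-04 -2.000e-04  4.000e-04
  5.000e-04 -3.200e-03  2.800e-03] [[9.3, -7.6], [-8.2, -10.6], [1.8, 1.5], [-2.3, -2.2], [-3.4, 4.6], [-1.2, 8.9], [10.1, 2.9], [-6.0, -0.0]]
[-43.80106283 -13.38261344   5.84206383]
[0.0108 0.0159 0.0162 0.0035 0.0027 0.0033]
hold pt in house [0.00934226 0.00477533 0.05924501]
```

```bash
cat > fit2.py <<'E'
from fit import *
def solve(npz,uv,X,g=(-.752,-.3,.08),cam=.003):
    d=np.load(npz);T=R.from_quat(d['q'])
    def model(p):
        Rh=R.from_euler('ZYX',p[:3]);o=d['tcp']+T.apply(p[3:6])
        Rc=R.from_rotvec(p[9:12])*R.from_rotvec(d['r']);t=Rc.apply(R.from_rotvec(d['r']).inv().apply(d['t']))+p[6:9]
        return cv2.projectPoints(Rh.apply(X)+o,Rc.as_rotvec(),t,d['K'],None)[0].reshape(-1,2)
    p0=np.r_[g,0,0,.02,np.zeros(6)];w=np.r_[.02,.3,.3,.02,.004,.02,[cam]*3,[.01]*3]
    r=least_squares(lambda p:np.r_[(model(p)-uv).ravel()/2,(p-p0)/w],p0)
    Rh=R.from_euler('ZYX',r.x[:3]);o=d['tcp']+T.apply(r.x[3:6])
    return r,Rh,o,d,T,(model(r.x)-uv).round(1).tolist()
E
python3 - <<'E'
from fit2 import *
X=np.array([(55,25,0),(55,-25,0),(55.5,26.5,43),(55.5,-26.5,43),(55.5,0,62),(55,25,42),(55,-25,42)])/1000
uv=np.array([(210,132),(338,133),(199.5,165),(373,164),(297.5,181.5),(205,162),(361,161)],float)
r,Rh,o,d,T,f=solve('w6.npz',uv,X)
print(r.x.round(4),f,np.degrees(r.x[:3]));print(np.sqrt(np.diag(np.linalg.inv(r.jac.T@r.jac)))[:6].round(4))
print('hold pt in house',Rh.inv().apply(-T.apply(r.x[3:6])-T.apply([0,0,.0187])))
E
```

```text
[-7.674e-01 -9.260e-02  1.003e-01  1.400e-03 -1.500e-03  1.790e-02
 -9.000e-04 -0.000e+00 -1.000e-04 -2.000e-04 -3.200e-03  3.800e-03] [[3.0, 1.0], [-3.9, -0.2], [-0.3, -2.2], [-1.6, -2.8], [-1.3, 1.8], [-0.4, 1.4], [4.6, 0.9]] [-43.97114434  -5.30447651   5.74544888]
[0.0119 0.0162 0.0149 0.0034 0.0026 0.0034]
hold pt in house [0.00201869 0.00215075 0.03657233]
```

```bash
python3 - <<'E'
from fit2 import *
X=np.array([(55,25,0),(55,-25,0),(55.5,26.5,43),(55.5,-26.5,43),(55.5,0,62),(55,25,42),(55,-25,42)])/1000
uv=np.array([(210,132),(338,133),(199.5,165),(373,164),(297.5,181.5),(205,162),(361,161)],float)
r,Rh,o,d,T,f=solve('w6.npz',uv,X)
Xs=np.array([(-55,-25,0),(55,-25,0)])/1000;us=np.array([(202.7,157.3),(249,158.3)])
print('scene resid of wrist fit',proj('scene',Rh.apply(Xs)+o)-us)
def model(p):
    Rh=R.from_euler('ZYX',p[:3]);o=d['tcp']+T.apply(p[3:6])
    Rc=R.from_rotvec(p[9:12])*R.from_rotvec(d['r']);t=Rc.apply(R.from_rotvec(d['r']).inv().apply(d['t']))+p[6:9]
    return np.r_[((cv2.projectPoints(Rh.apply(X)+o,Rc.as_rotvec(),t,d['K'],None)[0].reshape(-1,2)-uv)/2.5).ravel(),((proj('scene',Rh.apply(Xs)+o)-us)/.7).ravel()]
p0=r.x*0;p0[:6]=[-.752,-.2,.08,0,0,.02];w=np.r_[.02,.3,.3,.02,.004,.02,[.003]*3,[.01]*3]
r=least_squares(lambda p:np.r_[model(p),(p-p0)/w],p0);Rh=R.from_euler('ZYX',r.x[:3])
print(r.x.round(4),model(r.x).round(1),np.degrees(r.x[:3]));print(np.sqrt(np.diag(np.linalg.inv(r.jac.T@r.jac)))[:6].round(4))
h=Rh.inv().apply(-T.apply(r.x[3:6]));print('tcp in house',h,'hold',Rh.inv().apply(-T.apply(r.x[3:6])-T.apply([0,0,.0187])))
# pose with +x+y bottom corner at table (55,25,0.5mm)
Rt=Rs*R.from_euler('z',-.9385);cor=C+Rt.apply([.055,.025,.0])
tcp=cor-Rh.apply([.055,.025,0])-T.apply(r.x[3:6]);print('target tcp touching',tcp,'delta tool',T.inv().apply(tcp-d['tcp']))
for hx in(.035,-.035):print('hole mouth in table',Rt.inv().apply(Rh.apply([hx,0,0])+tcp+T.apply(r.x[3:6])-C))
E
```

```text
scene resid of wrist fit [[ 2.71057623  3.55498483]
 [-0.92090934  1.26204425]]
[-7.702e-01 -6.220e-02  1.012e-01 -4.000e-04 -3.000e-03  1.180e-02
  2.000e-04 -7.000e-04  3.000e-03  8.300e-03 -1.200e-03  2.100e-03] [ 1.   1.1 -1.4  0.7 -0.5 -1.1 -0.2 -1.1 -0.4  0.1 -0.5  0.4  2.2  0.4
  2.4  1.3 -2.4 -0.6] [-44.12895812  -3.56575445   5.79918733]
[0.0121 0.0148 0.0168 0.0012 0.0022 0.0023]
tcp in house [ 0.00116796 -0.00178688  0.01196199] hold [0.00233129 0.00011464 0.03052865]
target tcp touching [0.52859805 0.25487934 0.1210642 ] delta tool [ 0.00295958 -0.03079554  0.02450925]
hole mouth in table [0.03454798 0.00378314 0.01251238]
hole mouth in table [-0.03347248  0.01186842  0.02692921]
```

{"fn": "play_rows", "kwargs": {
  "dp": [
    [0.05,-0.25,0],
    [0,-0.24,0],
    [0,0,0.2],
    [0,0,0.1],
    [0,0,0.03],
    [0,0,0.03],
    [0,0,0.03],
    [0,0,0]
  ],
  "twist": [0,0,0,0,0,0,0,0]
}}

```text
clock: 17.8
tcp_pos: [0.5271, 0.2542, 0.1261]
eef_rot: [0.93, -0.367, 0.0, -0.001]
wrist_force: [-12.5, 0.6, 13.8]
opening: 0.0523
grip_force: 38.4
```

{"fn": "play_rows", "kwargs": {
  "dp": [
    [0,0,0],
    [0,0,0],
    [0,0,0],
    [0,0,0],
    [0,0,0.05],
    [0,0,0.05],
    [0,0,0],
    [0,0,0]
  ],
  "twist": [0,0,0,0,0,0,0,0],
  "grip": 0.64
}}

```text
clock: 18.8
tcp_pos: [0.5269, 0.2507, 0.1177]
eef_rot: [0.93, -0.368, -0.0, 0.003]
wrist_force: [-10.2, -10.8, 10.5]
opening: 0.0548
grip_force: 7.6
```

```bash
python3 - <<'E'
from h import *
s=status.state();print(s['tcp_pos'],s['wrist_force'],s['ft_torque'],s['grip_force'])
W=optics.camera('wrist');B=optics.camera('scene');K,r,t=P('wrist');np.savez('w7.npz',K=K,r=r,t=t,tcp=s['tcp_pos'],q=s['eef_rot'])
cv2.imwrite('pics/w7.png',W);cv2.imwrite('pics/s7.png',B)
# find gable corners: column profile of the gable vs table
S=cv2.cvtColor(W,cv2.COLOR_BGR2HSV)[...,1]
for v in range(90,190,6):
    k=np.nonzero(S[v,150:420]>100)[0]+150
    print(v,(k.min(),k.max(),len(k)) if len(k) else None, S[v,300:310].mean().round())
E
```

```text
[0.52691631 0.25069583 0.11768997] [-10.23373395 -10.84229235  10.52888619] [-3.93916513  3.33724331  0.09570433] 7.571380970116479
90 None 8.0
96 None 7.0
102 None 7.0
108 None 8.0
114 None 8.0
120 None 7.0
126 None 8.0
132 None 9.0
138 None 7.0
144 None 8.0
150 (np.int64(284), np.int64(330), 47) 159.0
156 (np.int64(215), np.int64(333), 119) 157.0
162 (np.int64(201), np.int64(337), 137) 157.0
168 (np.int64(201), np.int64(340), 140) 156.0
174 (np.int64(200), np.int64(341), 142) 108.0
180 (np.int64(200), np.int64(344), 145) 106.0
186 (np.int64(201), np.int64(347), 147) 106.0
```

{"fn": "play_rows", "kwargs": {
  "dp": [
    [0,0,0],
    [0,0,0],
    [0,0,0],
    [-0.04,0.04,0.05],
    [-0.03,0.03,0.05],
    [0,0,0.05],
    [0,0,0],
    [0,0,0]
  ],
  "twist": [0,0,0,0,0,0,0,0],
  "grip": 0.73
}}

```text
clock: 19.9
tcp_pos: [0.5216, 0.2533, 0.1073]
eef_rot: [0.93, -0.367, -0.0, 0.001]
wrist_force: [-3.1, -5.0, 1.6]
opening: 0.0624
grip_force: 2.6
```

```bash
cat > look.py <<'E'
import sys
from h import *
k=sys.argv[1]
s=status.state();print(s['tcp_pos'],s['wrist_force'],s['opening'],s['grip_force'])
W=optics.camera('wrist');B=optics.camera('scene');A=optics.camera('top');K,r,t=P('wrist');np.savez(f'w{k}.npz',K=K,r=r,t=t,tcp=s['tcp_pos'],q=s['eef_rot'])
for n,i in zip('wst',(W,B,A)):cv2.imwrite(f'pics/{n}{k}.png',i)
def prof(I,us,v0,v1):
    S=cv2.cvtColor(I,cv2.COLOR_BGR2HSV)[...,1].astype(float)
    for u in us:
        c=S[v0:v1,u-1:u+2].mean(1);g=np.diff(c);e=[(v0+i+.5,int(c[min(i+3,len(c)-1)])) for i in range(1,len(g)-1) if abs(g[i])>12 and abs(g[i])>=abs(g[i-1]) and abs(g[i])>abs(g[i+1])];print(u,e)
prof(W,range(205,360,15),90,250)
S=cv2.cvtColor(W,cv2.COLOR_BGR2HSV)[...,1]
for v in range(120,230,10):
    k=np.nonzero(S[v,150:420]>100)[0]+150;print(v,(k.min(),k.max(),len(k)) if len(k) else None)
E
python3 look.py 8
```

```text
[0.52156388 0.2533301  0.10734916] [-3.06878844 -5.03348953  1.58586684] 0.06235959106972439 2.5822316956691793
205 [(146.5, 157), (173.5, 103), (221.5, 157)]
220 [(144.5, 159), (170.5, 104), (222.5, 160)]
235 [(141.5, 159), (167.5, 104), (225.5, 158)]
250 [(139.5, 159), (164.5, 105), (228.5, 158)]
265 [(136.5, 158), (162.5, 104), (231.5, 158)]
280 [(133.5, 158), (159.5, 108), (234.5, 160)]
295 [(131.5, 158), (156.5, 104), (236.5, 160)]
310 [(128.5, 160), (153.5, 105), (239.5, 159)]
325 [(134.5, 149), (150.5, 105), (228.5, 155)]
340 [(151.5, 103), (212.5, 154)]
355 [(167.5, 105), (197.5, 156)]
120 None
130 (np.int64(304), np.int64(320), 17)
140 (np.int64(246), np.int64(329), 84)
150 (np.int64(189), np.int64(337), 149)
160 (np.int64(188), np.int64(346), 159)
170 (np.int64(190), np.int64(356), 167)
180 (np.int64(193), np.int64(365), 172)
190 (np.int64(195), np.int64(377), 183)
200 (np.int64(200), np.int64(409), 179)
210 (np.int64(202), np.int64(419), 168)
220 (np.int64(204), np.int64(419), 177)
```

```bash
cat > seat.py <<'E'
from fit2 import *
def seat(k,uv,g=(-.752,-.3,.43),th=-.9385):
    X=np.array([(55,25,0),(55,-25,0),(55.5,26.5,43),(55.5,-26.5,43),(55.5,0,62)])/1000
    import fit2
    r,Rh,o,d,T,f=solve(f'w{k}.npz',np.array(uv,float),X,g)
    print(f,np.degrees(r.x[:3]).round(1));Rt=Rs*R.from_euler('z',th)
    print('house origin in table mm',Rt.inv().apply(o-C)*1e3,'rel rot deg',np.degrees((Rt.inv()*Rh).as_rotvec()))
    print('pred seated px',cv2.projectPoints(Rt.apply(X)+C,d['r'],d['t'],d['K'],None)[0].reshape(-1,2).round(0).tolist())
E
python3 -c "
from seat import *
seat(8,[(188,149.5),(319,127),(198,220),(370,182),(313,240)])"
```

```text
[[0.8, -0.8], [-2.8, 0.7], [0.4, -2.0], [1.8, 0.7], [-0.3, 1.4]] [-41.3 -18.9  15.7]
house origin in table mm [-5.76299911 -4.5036869   3.23511204] rel rot deg [-8.69060768 -0.98573101  2.21974297]
pred seated px [[187.0, 132.0], [310.0, 111.0], [219.0, 192.0], [380.0, 154.0], [342.0, 205.0]]
```

{"fn": "play_rows", "kwargs": {
  "dp": [
    [0,0.06,0],
    [0,0.06,0],
    [0,0.04,0],
    [0,0,0],
    [0,0,-0.05],
    [0,0,-0.1],
    [0,0,-0.1],
    [0,0,0]
  ],
  "twist": [0,0,0,0,0,0,0,0],
  "grip": 0.78
}}

```text
clock: 21.05
tcp_pos: [0.5157, 0.2469, 0.1236]
eef_rot: [0.93, -0.367, 0.0, -0.0]
wrist_force: [-0.1, -0.4, 0.3]
opening: 0.0665
grip_force: 0.0
```

```bash
python3 look.py 9
```

```text
[0.51569988 0.24686493 0.12361086] [-0.10634106 -0.37227704  0.31069185] 0.06645816920006836 0.0
205 [(136.5, 157), (159.5, 103), (199.5, 156), (230.5, 76), (241.5, 91)]
220 [(132.5, 157), (155.5, 102), (199.5, 157)]
235 [(129.5, 155), (151.5, 102), (200.5, 156)]
250 [(125.5, 158), (147.5, 105), (201.5, 159)]
265 [(121.5, 157), (142.5, 105), (202.5, 158)]
280 [(117.5, 159), (138.5, 105), (203.5, 158)]
295 [(123.5, 155), (134.5, 104), (204.5, 159)]
310 [(136.5, 105)]
325 [(148.5, 105)]
340 [(159.5, 159)]
355 []
120 (np.int64(273), np.int64(289), 17)
130 (np.int64(233), np.int64(302), 70)
140 (np.int64(193), np.int64(312), 120)
150 (np.int64(174), np.int64(325), 152)
160 (np.int64(176), np.int64(341), 166)
170 (np.int64(179), np.int64(342), 160)
180 (np.int64(182), np.int64(419), 161)
190 (np.int64(184), np.int64(419), 164)
200 (np.int64(187), np.int64(419), 168)
210 (np.int64(189), np.int64(419), 176)
220 (np.int64(192), np.int64(419), 180)
```

```bash
python3 - <<'E'
from seat import *
import fit2
X=np.array([(55,25,0),(55,-25,0),(55.5,26.5,43),(55.5,-26.5,43)])/1000
r,Rh,o,d,T,f=solve('w9.npz',np.array([(173,146),(288,115.5),(186,199),(342,160)],float),X,(-.752,-.3,.43))
print(f,np.degrees(r.x[:3]).round(1));Rt=Rs*R.from_euler('z',-.9385)
print('house origin in table mm',Rt.inv().apply(o-C)*1e3,'rel rot deg',np.degrees((Rt.inv()*Rh).as_rotvec()))
W=cv2.imread('pics/w9.png');B=cv2.imread('pics/s9.png')
X=np.array([(55,25,0),(55,-25,0),(-55,-25,0),(55,-25,42),(-55,-25,42),(55,0,62),(-55,0,62)])/1000
for p in proj('scene',Rt.apply(X)+C):cv2.circle(B,tuple(int(round(v)) for v in p),0,(0,255,0),-1)
m=np.hstack([cv2.resize(W[80:300,130:400],(400,326)),cv2.resize(B[90:190,180:303],(400,326),interpolation=cv2.INTER_CUBIC)]);cv2.imwrite('pics/m9.png',m)
E
```

```text
[[-1.6, -3.4], [0.9, 2.7], [1.2, 0.4], [0.1, 0.4]] [-40.3 -17.8  20.3]
house origin in table mm [-3.20271017 -6.23881875  8.41270561] rel rot deg [-3.81641252  0.43646994  2.68386886]
```

View pics/m9.png

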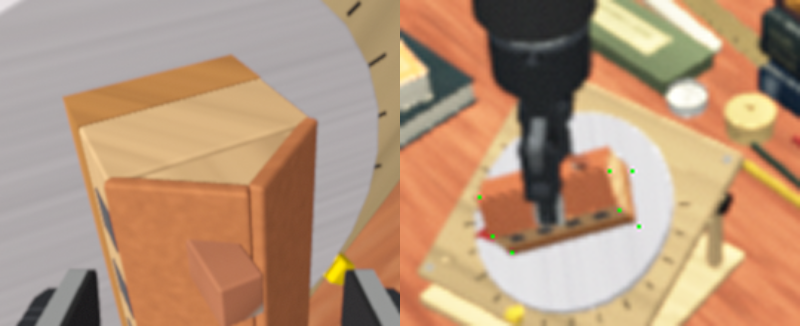

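```bash
cat > se.py <<'E'
from fit2 import *
def edge(k,th=-.9385,z=0):
    B=cv2.imread(f'pics/s{k}.png') if isinstance(k,str) else k
    S=cv2.cvtColor(B,cv2.COLOR_BGR2HSV)[...,1].astype(float)
    Rt=Rs*R.from_euler('z',th);out=[]
    for x in np.linspace(-.05,.05,11):
        u,v=proj('scene',Rt.apply([x,-.025,z])+C)[0];vs=np.arange(v-7,v+9,.25)
        c=cv2.remap(S.astype(np.float32),np.full((1,len(vs)),u,np.float32),vs[None].astype(np.float32),1)[0]
        i=np.nonzero(c>70)[0];out.append((round(x*1e3),round(vs[i[-1]]-v,2) if len(i) else None))
    print(out)
    # ends along the edge line: row slightly above the edge (z=4mm)
    xs=np.arange(-.07,.07,.0005);uv=proj('scene',Rt.apply(np.c_[xs,xs*0-.025,xs*0+.004])+C).astype(np.float32)
    c=cv2.remap(S.astype(np.float32),uv[:,:1],uv[:,1:],1)[:,0];i=xs[c>70];print('ends',i.min(),i.max())
    for z in(0,.005,.01,.015):
        a=proj('scene',Rt.apply([0,-.025,z])+C)[0];print(z,a.round(1),end=' ')
E
python3 -c "
from se import *
edge('9')"
```

```text
[(-50, np.float64(0.0)), (-40, np.float64(0.0)), (-30, np.float64(-0.5)), (-20, np.float64(-0.5)), (-10, np.float64(-0.75)), (0, np.float64(-1.0)), (10, np.float64(-1.25)), (20, np.float64(-1.5)), (30, np.float64(-1.75)), (40, np.float64(-2.0)), (50, np.float64(-2.25))]
ends -0.056499999999999995 -0.015499999999999958
0 [233.3 163.3] 0.005 [232.6 162.7] 0.01 [231.9 162.1] 0.015 [231.2 161.5]
```

{"fn": "play_rows", "kwargs": {
  "dp": [
    [0,0,-0.5],
    [0,0,-0.9],
    [-0.4,0,-0.9],
    [-0.8,0,-0.3],
    [-0.8,0,0],
    [-0.3,0,0],
    [0,0,0],
    [0,0,0]
  ],
  "twist": [0,0,0,0,0,0,0,0],
  "grip": 0
}}

```text
clock: 22.2
tcp_pos: [0.415, 0.3405, 0.2784]
eef_rot: [0.93, -0.368, 0.0, 0.0]
wrist_force: [0.7, 0.3, -0.5]
opening: -0.0001
grip_force: 0.0
```

```bash
cat > look2.py <<'E'
import sys
from se import *
k=sys.argv[1];th=float(sys.argv[2])
s=status.state();print(s['clock'],s['tcp_pos'])
W=optics.camera('wrist');B=optics.camera('scene');A=optics.camera('top');K,r,t=P('wrist');np.savez(f'w{k}.npz',K=K,r=r,t=t,tcp=s['tcp_pos'],q=s['eef_rot'])
for n,i in zip('wst',(W,B,A)):cv2.imwrite(f'pics/{n}{k}.png',i)
edge(k,th);Rt=Rs*R.from_euler('z',th)
for n,I in(('wrist',W),('scene',B),('top',A)):
    a=proj(n,C+Rt.apply([-.076,0,0]))[0];H=cv2.cvtColor(I,cv2.COLOR_BGR2HSV).astype(int)
    m=((H[...,0]<4)|(H[...,0]>174))&(H[...,1]>150)&(H[...,2]>90)
    v,u=np.nonzero(m);kk=np.hypot(u-a[0],v-a[1])<(60 if n=='wrist' else 14);print(n,'arrow pred',a.round(1),kk.sum(),(u[kk].mean().round(1),v[kk].mean().round(1)) if kk.any() else '')
    print(n,'pred house bottom/ridge/eave',proj(n,Rt.apply(np.array([(55,25,0),(55,-25,0),(-55,-25,0),(-55,25,0),(55,0,62),(-55,0,62)])/1e3)+C).round(0).tolist())
E
python3 look2.py 10 -.9385
```

```text
22.2 [0.41504674 0.34053684 0.27838473]
[(-50, np.float64(0.0)), (-40, np.float64(0.0)), (-30, np.float64(-0.5)), (-20, np.float64(-0.5)), (-10, np.float64(-0.75)), (0, np.float64(-1.0)), (10, np.float64(-1.25)), (20, np.float64(-1.5)), (30, np.float64(-1.75)), (40, np.float64(-2.0)), (50, np.float64(-2.25))]
ends -0.056499999999999995 -0.012499999999999956
0 [233.3 163.3] 0.005 [232.6 162.7] 0.01 [231.9 162.1] 0.015 [231.2 161.5] wrist arrow pred [257.2  85.5] 62 (np.float64(263.9), np.float64(89.7))
wrist pred house bottom/ridge/eave [[217.0, -102.0], [283.0, -99.0], [282.0, 58.0], [229.0, 65.0], [290.0, -109.0], [288.0, 81.0]]
scene arrow pred [206.5 159.9] 2 (np.float64(205.5), np.float64(161.5))
scene pred house bottom/ridge/eave [[251.0, 142.0], [253.0, 159.0], [214.0, 167.0], [213.0, 150.0], [244.0, 142.0], [204.0, 150.0]]
top arrow pred [147.  246.1] 0 
top pred house bottom/ridge/eave [[173.0, 194.0], [193.0, 208.0], [162.0, 245.0], [143.0, 232.0], [179.0, 210.0], [147.0, 251.0]]
```

```bash
cat > sil.py <<'E'
import sys
from se import *
from scipy.optimize import minimize
V=np.array([(sx*55,sy*25,z) for sx in(-1,1) for sy in(-1,1) for z in(0,40)]+[(sx*56,sy*26.5,43) for sx in(-1,1) for sy in(-1,1)]+[(sx*56,0,62) for sx in(-1,1)])/1e3
ch=np.array([(x,y,z) for x in(34,44) for y in(-5,5) for z in(55,71)])/1e3
a=np.linspace(0,2*np.pi,60);D=np.c_[.084*np.cos(a),.084*np.sin(a),a*0]
S4=4
def hull(pts,shape,x0,y0):
    m=np.zeros(shape,np.uint8);cv2.fillConvexPoly(m,cv2.convexHull((((pts-[x0,y0]+.5)*S4-.5)*16).astype(np.int32)),1,shift=4);return m
def load(k,views=('top','scene')):
    L=[]
    for n in views:
        I=cv2.imread(f'pics/{n[0]}{k}.png');c=proj(n,C)[0].astype(int);x0,y0=c[0]-60,c[1]-60
        I=cv2.resize(I[y0:y0+120,x0:x0+120],None,fx=S4,fy=S4,interpolation=cv2.INTER_LINEAR)
        H=cv2.cvtColor(I,cv2.COLOR_BGR2HSV);m=((H[...,1]>70)).astype(np.uint8);dark=(H[...,2]<45)
        disc=hull(proj(n,C+Rs.apply(D)),m.shape,x0,y0);L.append((n,m,disc&~dark.astype(np.uint8)&1,x0,y0))
    return L
def cost(p,L,th):
    Rt=Rs*R.from_euler('z',th);Rh=Rt*R.from_rotvec([p[3]*.01,p[4]*.01,p[5]*.01]);o=C+Rt.apply(np.array(p[:3])*1e-3);c=0
    for n,m,disc,x0,y0 in L:
        h=hull(proj(n,Rh.apply(V)+o),m.shape,x0,y0)|hull(proj(n,Rh.apply(ch)+o),m.shape,x0,y0);c+=((h^m)&disc).sum()/S4**2
    return c
def run(k,th,views=('top','scene')):
    L=load(k,views);best=None
    for p0 in([0,0,0,0,0,0],[0,0,8,0,0,3],[-3,-3,5,-3,0,3]):
        r=minimize(lambda p:cost(p,L,th)+.3*(p[3]**2+p[4]**2)/9,p0,method='Nelder-Mead',options=dict(initial_simplex=np.array(p0,float)+np.vstack([np.zeros(6),np.diag([4,4,5,4,4,4])]),maxiter=500))
        if best is None or r.fun<best.fun:best=r
    print(k,views,'x,y,z mm, rot .01rad',best.x.round(1),'cost',round(best.fun,1),'at seat',cost([0]*6,L,th),[cost(best.x,[l],th) for l in L])
    return best
if __name__=='__main__':
    run('10',-.9385);run('10',-.9385,('scene',));run('10',-.9385,('top',))
    # arrow theta by wrist
    d=np.load('w10.npz')
    for th in(-.98,-.94,-.9,-.86,-.82):print(th,cv2.projectPoints(C+(Rs*R.from_euler('z',th)).apply([-.076,0,0]),d['r'],d['t'],d['K'],None)[0].ravel().round(1))
E
python3 sil.py
```

```text
Traceback (most recent call last):
  File "sil.py", line 31, in <module>
    run('10',-.9385);run('10',-.9385,('scene',));run('10',-.9385,('top',))
    ~~~^^^^^^^^^^^^^
  File "sil.py", line 26, in run
    r=minimize(lambda p:cost(p,L,th)+.3*(p[3]**2+p[4]**2)/9,p0,method='Nelder-Mead',options=dict(initial_simplex=np.array(p0,float)+np.vstack([np.zeros(6),np.diag([4,4,5,4,4,4])]),maxiter=500))
  File "sil.py", line 26, in <lambda>
    r=minimize(lambda p:cost(p,L,th)+.3*(p[3]**2+p[4]**2)/9,p0,method='Nelder-Mead',options=dict(initial_simplex=np.array(p0,float)+np.vstack([np.zeros(6),np.diag([4,4,5,4,4,4])]),maxiter=500))
                        ~~~~^^^^^^^^
  File "sil.py", line 21, in cost
    h=hull(proj(n,Rh.apply(V)+o),m.shape,x0,y0)|hull(proj(n,Rh.apply(ch)+o),m.shape,x0,y0);c+=((h^m)&disc).sum()/S4**2
           ~~~~^^^^^^^^^^^^^^^^^
  File "h.py", line 8, in proj
    K,r,t=P(n); return cv2.projectPoints(np.array(X,float).reshape(-1,1,3),r,t,K,None)[0].reshape(-1,2)
          ~^^^
  File "h.py", line 5, in P
    c=optics.camera_params(n); K=np.array([[c['fx'],0,c['cx']],[0,c['fy'],c['cy']],[0,0,1.]])
ValueError: time passes only in moves, steps and waits
```

```bash
python3 - <<'E'
s=open('h.py').read().replace("def P(n):\n","_c={}\ndef P(n):\n    if n=='wrist': return _P(n)\n    if n not in _c:_c[n]=_P(n)\n    return _c[n]\ndef _P(n):\n");open('h.py','w').write(s)
E
timeout 300 python3 sil.py
```

```text
10 ('top', 'scene') x,y,z mm, rot .01rad [-2.4 -0.4  3.1 -0.6 -2.   5.9] cost 136.5 at seat 295.1875 [np.float64(74.4375), np.float64(61.875)]
10 ('scene',) x,y,z mm, rot .01rad [-4.9  6.8 -6.9  8.7 -6.3  3.9] cost 30.3 at seat 114.4375 [np.float64(26.4375)]
10 ('top',) x,y,z mm, rot .01rad [-4.2 -1.  -2.3  0.1 -0.5  8.2] cost 60.9 at seat 180.75 [np.float64(60.875)]
-0.98 [254.   85.9]
-0.94 [257.1  85.5]
-0.9 [260.2  85. ]
-0.86 [263.3  84.4]
-0.82 [266.4  83.6]
```

{"fn": "play_rows", "kwargs": {
  "dp": [
    [0.6,0.05,0],
    [0.8,0.05,0],
    [0.77,0.02,0.2],
    [0,0,0.7],
    [0,0,0.7],
    [0,0,0.4],
    [0,0,0.1],
    [0,0,0.05]
  ],
  "twist": [0,0,0,0,0,0,0,0],
  "grip": 0
}}

```text
clock: 23.35
tcp_pos: [0.5053, 0.2467, 0.1505]
eef_rot: [0.93, -0.368, 0.0, -0.0]
wrist_force: [0.5, -0.2, 0.8]
opening: 0.0002
grip_force: 0.0
```

{"fn": "play_rows", "kwargs": {
  "dp": [
    [0,0,0.05],
    [0,0,0.05],
    [0,0,0.05],
    [0,0,0],
    [0,0,0],
    [0,0,0],
    [0,0,0],
    [0,0,0]
  ],
  "twist": [0,0,0,0,0,0,0,0]
}}

```text
clock: 24.35
tcp_pos: [0.5064, 0.2473, 0.1488]
eef_rot: [0.93, -0.367, 0.003, -0.003]
wrist_force: [-11.3, -2.7, 23.5]
opening: -0.0001
grip_force: 12.5
```

{"fn": "play_rows", "kwargs": {
  "dp": [
    [0,0,-0.3],
    [0,0,-0.6],
    [0.15,-0.22,0],
    [0,0,0],
    [0,0,0],
    [0,0,0.3],
    [0,0,0.4],
    [0,0,0.42]
  ],
  "twist": [0,0,0,-0.03,0,0,0,0],
  "grip": 0.85
}}

```text
clock: 25.35
tcp_pos: [0.5199, 0.2502, 0.1256]
eef_rot: [0.938, -0.346, -0.0, 0.0]
wrist_force: [0.6, 0.4, -0.1]
opening: 0.0725
grip_force: 0.0
```

{"fn": "play_rows", "kwargs": {
  "dp": [
    [0,0,0],
    [0,0,0.1],
    [0,0,0.1],
    [0,0,0.1],
    [0,0,0],
    [0,0,0],
    [0,0,0],
    [0,0,0]
  ],
  "twist": [0,0,0,0,0,0,0,0],
  "grip": 0.74
}}

```text
clock: 26.35
tcp_pos: [0.5202, 0.2504, 0.1094]
eef_rot: [0.938, -0.345, -0.0, 0.0]
wrist_force: [-2.0, -1.1, -1.4]
opening: 0.0628
grip_force: 0.9
```

{"fn": "play_rows", "kwargs": {
  "dp": [
    [0,0,0],
    [0,0,0],
    [0,0,0],
    [0,0,0],
    [0,0,0],
    [0,0,0],
    [0,0,0],
    [0,0,0]
  ],
  "twist": [-0.05,-0.05,-0.05,-0.05,-0.05,-0.05,-0.05,-0.05],
  "grip": 0.72
}}

```text
clock: 27.35
tcp_pos: [0.5202, 0.2496, 0.1101]
eef_rot: [0.999, -0.037, -0.0, 0.001]
wrist_force: [-2.7, -3.6, 2.6]
opening: 0.0613
grip_force: 2.2
```

```bash
cat > ar.py <<'E'
from se import *
s=status.state();print(s['wrist_force'],s['ft_torque'],s['opening'],s['grip_force'])
B=optics.camera('scene');A=optics.camera('top')
for n,I in(('scene',B),('top',A)):
    cv2.imwrite(f'pics/ar_{n}.png',I);H=cv2.cvtColor(I,cv2.COLOR_BGR2HSV).astype(int);m=((H[...,0]<4)|(H[...,0]>174))&(H[...,1]>150)&(H[...,2]>90)
    ts=np.linspace(-1.2,.3,301);P=np.array([proj(n,C+(Rs*R.from_euler('z',t)).apply([-.074,0,0]))[0] for t in ts])
    v,u=np.nonzero(m);D=np.hypot(u[:,None]-P[:,0],v[:,None]-P[:,1]);k=D.min(1)<5
    print(n,k.sum(),'theta',ts[D[k].argmin(1)].mean().round(3) if k.any() else None,ts[D[k].argmin(1)].min() if k.any() else '',ts[D[k].argmin(1)].max() if k.any() else '')
E
python3 ar.py
```

```text
[-2.74565753 -3.60282194  2.55768869] [-1.24401353  1.09020796 -0.19318536] 0.0612961661846584 2.1828884084243327
scene 12 theta -0.562 -0.6399999999999999 -0.49
top 0 theta None
```

{"fn": "play_rows", "kwargs": {
  "dp": [
    [0,0,0],
    [0,0,0],
    [0,0,0],
    [0,0,0],
    [0,0,0],
    [0,0,0],
    [0,0,0],
    [0,0,0]
  ],
  "twist": [-0.04,-0.04,-0.04,-0.04,-0.04,-0.008,0,0],
  "grip": 0.66
}}

```text
clock: 28.45
tcp_pos: [0.5207, 0.2501, 0.11]
eef_rot: [0.992, 0.124, 0.0, 0.0]
wrist_force: [0.5, -4.8, 3.3]
opening: 0.0565
grip_force: 2.4
```

```bash
python3 ar.py
```

```text
[ 0.48512655 -4.84856697  3.25418179] [-1.52764216 -0.04254993 -0.07497207] 0.05648822772029624 2.3852501557394135
scene 11 theta -0.246 -0.30999999999999994 -0.18499999999999983
top 0 theta None
```

{"fn": "play_rows", "kwargs": {
  "dp": [
    [0,0,0],
    [0,0,0],
    [0,0,0],
    [0,0,0],
    [0,0,0],
    [0,0,0],
    [0,0,0],
    [0,0,0]
  ],
  "twist": [0,0,0,0,0,0,0,0],
  "grip": 0,
  "squeeze": 25
}}

```text
clock: 29.55
tcp_pos: [0.5209, 0.2502, 0.1104]
eef_rot: [0.992, 0.124, 0.001, 0.0]
wrist_force: [-0.1, -5.6, 5.9]
opening: 0.0543
grip_force: 23.7
```

```bash
python3 ar.py
```

```text
[-0.13769504 -5.62885478  5.86722598] [-1.69140361 -0.01835523 -0.08717621] 0.05427998748040737 23.675622582086362
scene 12 theta -0.239 -0.30999999999999994 -0.15500000000000003
top 0 theta None
```

{"fn": "play_rows", "kwargs": {
  "dp": [
    [0,0,0],
    [0,0,0],
    [0,0,0],
    [0,0,0],
    [0,0,0],
    [0,0,0],
    [0,0,0],
    [0,0,0]
  ],
  "twist": [0,0,0,-0.04,-0.04,-0.04,-0.03,0],
  "grip": 0.65
}}

```text
clock: 30.65
tcp_pos: [0.5202, 0.2512, 0.109]
eef_rot: [0.971, 0.24, 0.0, -0.001]
wrist_force: [1.2, 0.9, 0.8]
opening: 0.0556
grip_force: 2.1
```

```bash
python3 ar.py
```

```text
[1.20491883 0.85524898 0.81939856] [ 0.16682883 -0.33260527 -0.0726677 ] 0.05556960997951699 2.1349953711205316
scene 13 theta -0.04 -0.11999999999999988 0.03500000000000014
top 0 theta None
```

{"fn": "play_rows", "kwargs": {
  "dp": [
    [0,0,0],
    [0,0,0],
    [0,0,0],
    [0,0,0],
    [0,0,0],
    [0,0,0],
    [0,0,0],
    [0,0,0]
  ],
  "twist": [0.05,0.05,0.045,0,0,0,0,0]
}}

```text
clock: 31.75
tcp_pos: [0.5203, 0.2503, 0.1095]
eef_rot: [0.992, 0.129, -0.0, 0.0]
wrist_force: [-0.5, -0.1, -0.5]
opening: 0.0557
grip_force: 0.0
```

{"fn": "play_rows", "kwargs": {
  "dp": [
    [0,0,0],
    [0,0,0],
    [0,0,0],
    [0,0,0],
    [0,0,0],
    [0,0,0],
    [0,0,0],
    [0,0,0]
  ],
  "twist": [0,0,0,0,0,0,0,0],
  "grip": 0,
  "squeeze": 25
}}

```text
clock: 32.75
tcp_pos: [0.5203, 0.2504, 0.1098]
eef_rot: [0.992, 0.129, 0.0, -0.0]
wrist_force: [-3.5, 0.9, 4.9]
opening: 0.0512
grip_force: 25.9
```

```bash
python3 ar.py
```

```text
[-3.49644624  0.90026576  4.87433905] [ 0.30231108  1.25593874 -0.09931879] 0.05120448750246554 25.89581547774287
scene 14 theta -0.031 -0.11999999999999988 0.07500000000000018
top 1 theta -0.005 -0.004999999999999893 -0.004999999999999893
```

{"fn": "play_rows", "kwargs": {
  "dp": [
    [0,0,0],
    [0,0,0],
    [0,0,0],
    [0,0,0],
    [0,0,-0.3],
    [0,0,-0.7],
    [0,0,-0.8],
    [0,0,0]
  ],
  "twist": [0,0,0,0,0,0,0,0],
  "grip": 0.8
}}

```text
clock: 33.85
tcp_pos: [0.5222, 0.251, 0.2244]
eef_rot: [0.992, 0.128, 0.005, -0.002]
wrist_force: [0.6, 0.5, -0.6]
opening: 0.0681
grip_force: 0.0
```

{"fn": "play_rows", "kwargs": {
  "dp": [
    [-0.3,-0.5,-0.3],
    [-0.5,-0.9,0],
    [-0.5,-0.9,0],
    [-0.4,-0.5,0],
    [0,0,0],
    [0,0,0],
    [0,0,0],
    [0,0,0]
  ],
  "twist": [0,0,0,0,0,0,0,0],
  "grip": 0
}}

```text
clock: 34.85
tcp_pos: [0.3795, 0.3862, 0.2355]
eef_rot: [0.992, 0.128, -0.0, 0.0]
wrist_force: [0.2, -0.9, -0.2]
opening: 0.0005
grip_force: 0.0
```

```bash
python3 ar.py; cp pics/ar_scene.png pics/s20.png; cp pics/ar_top.png pics/t20.png; cat > fin.py <<'E'
from sil import *
import sys
k=sys.argv[1]
for n in('scene','top'):
    I=cv2.imread(f'pics/{n[0]}{k}.png');H=cv2.cvtColor(I,cv2.COLOR_BGR2HSV).astype(int)
    y=(H[...,0]>22)&(H[...,0]<34)&(H[...,1]>170)&(H[...,2]>150);a=proj(n,C+Rs.apply([-.094,0,-.003]))[0];v,u=np.nonzero(y);q=np.hypot(u-a[0],v-a[1])<9
    m=((H[...,0]<4)|(H[...,0]>174))&(H[...,1]>120)&(H[...,2]>80);b=proj(n,C+Rs.apply([-.076,0,0]))[0];vv,uu=np.nonzero(m);w=np.hypot(uu-b[0],vv-b[1])<12
    def pl(uv,z):
        o,d=ray(n,uv);p=Rs.inv().apply(o-C);e=Rs.inv().apply(d);return p+e*(z-p[2])/e[2]
    for nm,U,Vv,z in(('pointer',u[q],v[q],-.003),('red',uu[w],vv[w],0)):
        if len(U):g=pl((U.mean(),Vv.mean()),z)*1e3;print(n,nm,len(U),g.round(1),'ang',np.arctan2(-g[1],-g[0]).round(3))
b=run(k,0.)
run(k,0.,('top',));run(k,0.,('scene',))
E
timeout 300 python3 fin.py 20
```

```text
[ 0.23937536 -0.87174886 -0.15652506] [ 0.03213427  0.01592452 -0.02937984] 0.0004747841947185058 0.0
scene 14 theta -0.031 -0.11999999999999988 0.07500000000000018
top 1 theta -0.005 -0.004999999999999893 -0.004999999999999893
scene pointer 11 [-98.5  -0.1  -3. ] ang 0.001
scene red 19 [-71.5   2.5   0. ] ang -0.035
top pointer 5 [-99.5  -1.3  -3. ] ang 0.013
top red 3 [-79.6  -0.8   0. ] ang 0.011
20 ('top', 'scene') x,y,z mm, rot .01rad [-0.4  2.6  4.7 12.8 -6.   0.8] cost 141.1 at seat 310.6875 [np.float64(56.125), np.float64(78.3125)]
20 ('top',) x,y,z mm, rot .01rad [-5.5  5.7 -9.9  8.9  2.3  2.7] cost 49.1 at seat 156.4375 [np.float64(46.3125)]
20 ('scene',) x,y,z mm, rot .01rad [  4.2  25.1 -37.5   4.7   1.8   4.1] cost 57.4 at seat 154.25 [np.float64(56.5625)]
```

{"fn": "play_rows", "kwargs": {
  "dp": [
    [0.4,0.7,0],
    [0.5,0.85,0],
    [0.5,0.85,0],
    [0.19,0.32,0.2],
    [0,0,0.6],
    [0,0,0.35],
    [0,0,0.1],
    [0,0,0.05]
  ],
  "twist": [0,0,0,0,0,0,0,0]
}}

```text
clock: 35.95
tcp_pos: [0.5135, 0.2524, 0.1652]
eef_rot: [0.992, 0.129, 0.003, -0.0]
wrist_force: [-20.4, -4.4, 36.1]
opening: -0.0001
grip_force: 20.2
```

{"fn": "play_rows", "kwargs": {
  "dp": [
    [0,0,0.04],
    [0,0,0.04],
    [0,0,0.04],
    [0,0,0],
    [0,0,0],
    [0,0,0],
    [0,0,0],
    [0,0,0]
  ],
  "twist": [0,0,0,0,0,0,0,0]
}}

```text
clock: 36.95
tcp_pos: [0.514, 0.2526, 0.1645]
eef_rot: [0.992, 0.129, 0.006, -0.001]
wrist_force: [-32.1, -7.3, 52.0]
opening: 0.0
grip_force: 30.0
```

{"fn": "play_rows", "kwargs": {
  "dp": [
    [0,0,-0.4],
    [0,0,-0.2],
    [0,0,0],
    [0,0,0],
    [0,0,0],
    [0,0,0],
    [0,0,0],
    [0,0,0]
  ],
  "twist": [0,0,0,0,0,0,0,0]
}}

```text
clock: 37.95
tcp_pos: [0.5127, 0.2533, 0.1862]
eef_rot: [0.992, 0.129, -0.0, 0.0]
wrist_force: [1.2, -0.5, 0.6]
opening: -0.0004
grip_force: 0.0
```

```bash
python3 look.py 21; python3 ar.py; cat > s2.py <<'E'
from seat import *
import sys
d=np.load(f'w{sys.argv[1]}.npz')
X=np.array([(55,25,0),(55,-25,0),(55.5,26.5,43),(55.5,-26.5,43),(55.5,0,62)])/1000
for z in(0,.008,.015):print(z,cv2.projectPoints(Rs.apply(X+[0,0,z])+C,d['r'],d['t'],d['K'],None)[0].reshape(-1,2).round(0).tolist())
E
python3 s2.py 21
```

```text
[0.51270158 0.25325753 0.18623348] [ 1.17580281 -0.48240432  0.58166863] -0.0003813521402643746 0.0
205 [(233.5, 94)]
220 [(240.5, 96)]
235 [(157.5, 147), (245.5, 95)]
250 [(104.5, 146), (125.5, 89), (163.5, 147)]
265 [(104.5, 149), (124.5, 89), (170.5, 147)]
280 [(104.5, 146), (124.5, 88), (177.5, 146), (232.5, 83), (236.5, 161)]
295 [(103.5, 147), (124.5, 92), (176.5, 148)]
310 [(103.5, 147), (124.5, 90), (168.5, 148)]
325 [(103.5, 151), (123.5, 90), (160.5, 148)]
340 [(155.5, 138), (243.5, 96)]
355 [(237.5, 96)]
120 (np.int64(238), np.int64(333), 96)
130 None
140 None
150 None
160 (np.int64(231), np.int64(341), 40)
170 (np.int64(233), np.int64(339), 67)
180 (np.int64(234), np.int64(338), 105)
190 (np.int64(236), np.int64(337), 102)
200 (np.int64(238), np.int64(335), 98)
210 (np.int64(239), np.int64(334), 96)
220 (np.int64(150), np.int64(419), 99)
[-0.60189421 -0.35996528  0.31836359] [ 0.04957656  0.03735014 -0.02670071] -9.321484274362073e-05 0.0
scene 13 theta -0.04 -0.11999999999999988 0.03500000000000014
top 1 theta -0.005 -0.004999999999999893 -0.004999999999999893
0 [[244.0, 96.0], [336.0, 96.0], [235.0, 145.0], [349.0, 146.0], [293.0, 173.0]]
0.008 [[243.0, 104.0], [338.0, 105.0], [234.0, 156.0], [351.0, 157.0], [293.0, 186.0]]
0.015 [[242.0, 112.0], [339.0, 112.0], [232.0, 167.0], [353.0, 167.0], [294.0, 199.0]]
```

```bash
python3 -c "
from seat import *
seat(21,[(238,104.5),(333.5,103.5),(231.5,157.5),(341.5,157),(287,181.5)],(.2587,-.5236,0),0.)
W=cv2.imread('pics/w21.png');H=cv2.cvtColor(W,cv2.COLOR_BGR2HSV).astype(int);k=H[...,1]>100
"; timeout 100 python3 - <<'E'
from sil import *
# restricted fit: roll=0, yaw free; x,y,z,pitch
L=load('20')
for p0 in([0,2,4,0,-5,0],[0,2,10,0,5,0]):
    f=lambda q:cost([q[0],q[1],q[2],0,q[3],q[4]],L,0.)
    q0=np.array([p0[0],p0[1],p0[2],p0[4],p0[5]],float)
    r=minimize(f,q0,method='Nelder-Mead',options=dict(initial_simplex=q0+np.vstack([np.zeros(5),np.diag([4,4,5,6,4])]),maxiter=400));print(r.x.round(1),r.fun)
for z in(0,4,8,15):print(z,f([0,1,z,0,0]),f([0,1,z/2,-z/70*100,0]))
E
```

```text
[[1.5, 0.3], [-2.0, 1.0], [-2.0, -2.0], [2.1, -1.7], [0.1, 2.6]] [ 14.9 -29.7   0. ]
house origin in table mm [-2.63218444  3.41397722  6.2640372 ] rel rot deg [0.21728487 0.30112553 0.37518388]
pred seated px [[244.0, 96.0], [336.0, 96.0], [235.0, 145.0], [349.0, 146.0], [293.0, 173.0]]
[-0.7  1.7  2.  -3.6  0.6] 247.0
[-3.4  3.  -1.4  5.   2.1] 258.25
0 287.8125 287.8125
4 283.1875 252.875
8 321.4375 282.375
15 513.5625 443.5625
```

```bash
python3 - <<'E'
from sil import *
def pl(n,uv,z=0):
    o,d=ray(n,uv);p=Rs.inv().apply(o-C);e=Rs.inv().apply(d);return (p+e*(z-p[2])/e[2])*1e3
for f,n,th in(('a.npy','scene',-.9385),('b.npy','top',-.9385),('s20','scene',0),('t20','top',0)):
    I=cv2.imread(f'pics/{f}.png');b=proj(n,C+(Rs*R.from_euler('z',th)).apply([-.076,0,0]))[0]
    J=I.astype(float);red=np.clip(J[...,2]-1.6*np.maximum(J[...,1],J[...,0]),0,None)
    v,u=np.mgrid[0:420,0:560];w=np.hypot(u-b[0],v-b[1])<9
    vs,us=np.nonzero(w&(red>25));G=np.array([R.from_euler('z',-th).apply(pl(n,(x,y))) for x,y in zip(us,vs)]).reshape(-1,3);wt=red[vs,us]
    if len(G):
        c=(G*wt[:,None]).sum(0)/wt.sum();print(f,len(G),c.round(1),'ang rel',np.arctan2(-c[1],-c[0]).round(3),'x',G[:,0].min().round(),G[:,0].max().round(),'y',G[:,1].min().round(),G[:,1].max().round())
    if f[0]in'st':print([(int(x),int(y),int(g[0]),int(g[1]),int(r)) for x,y,g,r in zip(us,vs,G,wt)])
# door projected location
for n in('scene','top'):
    X=np.array([(-55.5,y,z) for y in(-7,7) for z in(2,34)])/1e3;print(n,'door px',proj(n,C+Rs.apply(X)).round(0).tolist(),'arrow px',proj(n,C+Rs.apply(np.array([(-84,0,0),(-68,6,0),(-68,-6,0)])/1e3)).round(1).tolist())
E
```

```text
a.npy 17 [-75.3   1.9  -0. ] ang rel -0.026 x -83.0 -71.0 y -4.0 8.0
b.npy 24 [-74.9  -0.8  -0. ] ang rel 0.011 x -81.0 -71.0 y -8.0 7.0
s20 20 [-72.2   2.   -0. ] ang rel -0.028 x -80.0 -68.0 y -5.0 10.0
[(217, 175, -67, 10, 25), (217, 176, -70, 8, 71), (218, 176, -68, 5, 97), (219, 176, -67, 3, 53), (217, 177, -72, 7, 71), (218, 177, -71, 4, 126), (219, 177, -70, 1, 119), (220, 177, -68, 0, 96), (221, 177, -67, -3, 52), (217, 178, -74, 5, 74), (218, 178, -73, 2, 128), (219, 178, -72, 0, 127), (220, 178, -71, -2, 111), (221, 178, -69, -4, 65), (217, 179, -77, 4, 69), (218, 179, -75, 1, 121), (219, 179, -74, -1, 89), (220, 179, -73, -3, 25), (217, 180, -79, 2, 42), (218, 180, -78, 0, 46)]
t20 4 [-79.3  -0.5   0. ] ang rel 0.006 x -81.0 -78.0 y -2.0 1.0
[(179, 252, -77, 0, 37), (180, 252, -78, -2, 29), (179, 253, -80, 0, 50), (180, 253, -80, -1, 42)]
scene door px [[224.0, 173.0], [219.0, 170.0], [220.0, 171.0], [215.0, 167.0]] arrow px [[216.9, 181.8], [218.2, 175.7], [221.7, 177.6]]
top door px [[179.0, 243.0], [177.0, 249.0], [173.0, 244.0], [170.0, 250.0]] arrow px [[179.9, 254.5], [175.0, 248.8], [180.3, 247.4]]
```

{"fn": "play_rows", "kwargs": {
  "dp": [
    [0,0,-0.4],
    [0,0,-0.6],
    [0,0,-0.4],
    [0,0,0],
    [0,0,0],
    [0,0,0],
    [0,0,0],
    [0,0,0]
  ],
  "twist": [0,0,0,0,0,0,0,0]
}}

```text
clock: 39.2
tcp_pos: [0.5127, 0.2532, 0.27]
eef_rot: [0.992, 0.129, -0.0, 0.0]
wrist_force: [-0.4, -1.0, -0.3]
opening: -0.0001
grip_force: 0.0
```

```bash
python3 -c "
from h import *
print(workorder.sign_off())"
```

```text
the job is handed in; nothing more can be done
None
```

I handed the job in at about 39 s with the house on the pins, door on the arrow side, and the arrow on the pointer to about 1–2° by camera; full seating is inferred from a level house that didn't move under about 60 N (its height only measured to a few mm). I never went near the ink bottle or matchbox but didn't check them at the end, and an early press put about 48 N on the stand through the gripped house; sign-off gave no verdict.

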